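Pry up a polisher bed and shim its foot

ROBOT

A 6-joint arm with a two-finger parallel gripper is mounted at the origin on the work surface. World frame = base frame: x ahead of the robot, y to its left, z up, the work surface at z = 0. Lengths are in mm, angles in degrees, forces in N, time in s.
With the tool pointing down it reaches from about 300 to 850 mm from the base axis. Payload 4.2 kg.
Tool frame: the origin (TCP) lies at the very end of the fingers, on their centre line; the grasp point (between the pads) lies 19 mm behind it (env.grasp_offset is the distance from the TCP to the grasp point, in mm); z points along the fingers, y is the line along which they close (so a half turn about z gives the same grasp; the last joint's range is limited). The gripper opens to 91 mm and grips with 3 to 60 N. Pads are 32 mm wide; open, the fingers measure 118 mm over their backs; the gripper's body (76 mm by 178 mm) begins 60 mm behind the grasp point.
Start: joints at [68.125, 18.312, 89.639, -0, 72.044, -1.146], TCP at [203.529, 537.791, 213.976] pointing down, gripper open.
Joint ranges: [-177.97, 177.97], [-48.28, 115.42], [12.27, 149.76], [-77.06, 257.06], [2.81, 150.46], [-146.56, 146.56]. Speed limits (degrees/s): [147.25, 147.25, 180, 180, 180, 180].

INTERFACE

Orientations are given as [roll, pitch, yaw] about the fixed x, y, z axes, in that order (R = Rz(yaw) Ry(pitch) Rx(roll)).
In Python, from workcell import env gives the robot as it stands. The module is installed in compiled form; this text tells all that it offers.
- The arm moves only by the tool send_rows, never from a script. Its argument "motion" is a list of rows, each an object of numbers: "tx", "ty", "tz": the shift along the tool's x, y, z in units of 500 mm (1.0 is 500 mm); "rx", "ry", "rz": the turn, a rotation vector about the tool's x, y, z in units of 30 degrees (1.0 is 30 degrees); "gripper": the closure, from -1 (fully open) to 1 (shut). In form: [{"tx": .., "ty": .., "tz": .., "rx": .., "ry": .., "rz": .., "gripper": ..}, ...]. A call has 1 to 12 rows; each row shifts and turns the commanded pose from where the row before left it, along the tool's axes as they then stand; what a row does not reach is not made up. A row lasts 1/8 s, in which the tool goes at most 62.5 mm and 10.7 degrees, less where a joint would pass 70% of its speed; a pose out of reach is approached as far as the arm can. A call with a number of a shift or a turn outside -1 to 1 is refused whole. A call with a gripper value outside its range is refused whole. The fingers move at their own pace and stop on an object; "grip_force" is the grip in N (left out, the last holds). Time passes only in rows, so rows that do not move let the fingers close. It gives the time, the measured TCP pose, the force, the opening and the grip force at its end, in the units of the state.
- env.state(): the state, without advancing time (a new reading comes with each control period).
- env.grab_frame(name): name is "scene" or "top" or "wrist"; returns a dict with "frame" (384x512x3 uint8, red, green, blue), "vertical_fov" (degrees; the focal length in pixels is half the picture's height over the tangent of half this angle, whatever the lens; pixels are square), "cx", "cy" (the principal point, pixels), "rvec" (rotation vector, rad) and "tvec" (3), from world to camera coordinates, as OpenCV has them; the wrist camera has in their place "T_tool_cam" (4x4, takes a point from camera to tool coordinates, whose origin is the TCP and whose axes are the flange's). Camera axes: x right, y down, z forward; pixel columns grow to the right and rows downward; lengths in mm; the calibration is good to about 2 mm. A picture is of the moment at which its call begins: read the wrist's pose just before it. There is no depth.
- env.job_done(): hands the job in; it is judged then, once.
The state is a dict: "time_s": time; "qpos": joint angles; "qvel": joint speeds; "effort": joint torques, N m; "ee_pos": TCP position; "ee_rot": TCP orientation; "force": force on the tool from outside, world axes, zero at the start; "torque": the same for the moment, N m; "gripper_width": finger opening in mm; "gripper_force": force on a finger pad.
Only numpy, scipy, OpenCV 4.12 (cv2) and the standard library are available. Lean on these libraries where they do the work, as an engineer would, in place of code of your own. Each camera call takes 0.05 s, during which the arm holds its last target. There are 200 camera calls.

TASK

The free end of the stone polisher's hinged motor bed sits too low: take the steel pry bar, lay it over the fulcrum block with its blade under the bed, lever the bed up with the bar, and trap the bar's tail under the small hold-down hook so that the bed stays up by itself when you let go. Slide the flat steel shim plate right under the bed's one front foot, past its far edge, with the plate's upright grip block left outside; then unhook the bar, draw it out and lay it flat on the bench clear of the machine, so that the foot stands on the shim. Do not push or lift the machine with the robot itself, and leave the other things on the bench where they are.

Things in the scene. Friction and masses are not known exactly. Their poses are not given: they have to be found in the camera images.
- stand: Fixed stand: two posts at its y = 215 to 255 mm. Origin on the bench, below the middle of the bed's free edge; z up. Bed lies to +y (hinge axis along x at y = 220, z = 89); bar and shim go in from the -y side, moving to +y. Fulcrum, hook and hinge keep their places in this frame.
- machine: Motor bed, 5 to 8 kg; origin mid hinge axis. Plate 220 (x) by 225 (y) by 14 mm, underside 89 mm up at rest, free edge at stand y = 0; motor 85 mm in from it, top 245 mm up; wheel overhangs to +x. The free edge swings up to 0.13 rad, falls back when let go; to lift it: 25 to 40 N at the edge, about 6 to 15 N at the bar's handle.
- foot (a point): Centre of the sole of the bed's only foot, a steel leg 30 mm (x) by 28 mm (y) hanging from the bed at stand x = -60, from y = 0 to y = 28 mm. The sole is 0.5 mm above the bench at rest, and rises and falls with the bed. With the bar hooked it is about 12 mm up, standing on the shim about 7 mm.
- fulcrum: Fixed steel fulcrum block, origin on the bench under its middle, at x = 60, y = -55 mm of the stand frame. 70 mm (x) by 34 mm (y), with a round top rod (8 mm radius) along x; its crest is 74 mm high. A level bar on the crest has 5 mm of air under the bed.
- hook: Fixed inverted-L hook; origin on the bench at stand x = 88.5, y = -258 mm. Post 14 by 14 mm, centred 20 mm to +x of it; a flat arm 14 mm wide (y) runs from it to -x, ending 13 mm to -x of the origin; underside 27.5, top 39.5 mm up. Open to -x: the bar's tail goes down beside the arm on its -x side, then moves to +x under it.
- hook_mouth (a point): Point on the underside of the hook's arm, 10 mm in from the arm's free end; the bar's tail belongs below it, bearing up against it.
- bar: Loose steel pry bar, 0.5 kg, 292 mm, along its x. Origin: underside of the handle's middle. Handle x -35 to 35, 24 wide, 26 high; blade x 35 to 217, tail x -35 to -75, both 16 wide, 10 thick; one flat underside. Balances at x = 25. In use the tip is 5 to 20 mm inside the bed's free edge; hooked, it slopes 0.28 rad tail-down, tail end 10 to 13 mm up.
- bar_tip (a point): Middle of the end of the bar's blade.
- shim: Loose steel shim plate, 0.3 kg, 140 mm (its x) by 46 mm by 7 mm thick, lying flat; origin at the centre of its underside. At its rear, centred at x = -52 mm, stands a grip block 32 mm long (x), 18 mm wide (y), top 40 mm above the plate's underside. The plain end (+x) goes under the foot.
- shim_tip (a point): Middle of the plain front end of the shim plate; it must pass the far edge of the foot (stand y = 28 mm) and lie within 15 mm of the foot's middle sideways.
- whetstone: Loose whetstone block 110 by 50 by 35 mm; a bystander, leave it alone. Origin at its underside.
- tin: Loose open steel tin, 84 mm across, 100 mm high; a bystander, leave it alone. Origin at its underside.
- pebble: Loose small stone about 32 mm across, 28 mm high, standing between the bar's lane and the shim's lane; a bystander, leave it alone. Origin at its underside.
- core: Loose terracotta-coloured stone about 60 mm across, 52 mm high; a bystander, leave it alone. Origin at its underside.
- paste: Loose glass jar 64 mm across, 85 mm high; a bystander, leave it alone. Origin at its underside.
- hammer: Loose hammer lying at the far side; a bystander, leave it alone. Origin at its underside.
Not all that is in view belongs to the job. What is shaped like the shim but blue, purple or red is not meant.

How it is judged:
By the outcome, as a careful person would: the job done as asked, in the order asked, and still so for the second after the job is handed in, with the robot touching nothing.
It also fails if it takes over 64 s, if anything falls off the work surface, if the arm or the gripper's body presses on something with over 40 N, if the wrist force passes 120 N, or if a joint passes its speed limit or range.

## Working session

There is one attempt and no reset: what is moved stays moved. The work goes in short steps, Python scripts to look and compute and a tool call to move; the robot and the scene stay as the last step left them, time stands still between calls to the robot, and variables do not carry over. Pictures are saved under pics/ and viewed, at most 10 in all, crops included, and the job is handed in when it is done.

Besides the shell and the picture viewer there is one more tool, called after "Call:" by a JSON object that holds its "api" and its "payload". send_rows: Moves the arm, as the interface text tells. Shifts and turns lie within -1 to 1; 1 stands for 500 mm of shift or 30 degrees of turn. Its arguments: {"type":"object","properties":{"motion":{"type":"array"},"grip_force":{"type":"number"}},"required":["motion"]}

```bash
mkdir -p pics
cat > h.py <<'E'
import numpy as np, cv2
from workcell import env
from scipy.spatial.transform import Rotation as R
def grab(n):
    s=env.state(); f=env.grab_frame(n); im=f["frame"]; H=im.shape[0]
    F=H/2/np.tan(np.radians(f["vertical_fov"])/2)
    K=np.array([[F,0,f["cx"]],[0,F,f["cy"]],[0,0,1]])
    if "rvec" in f:
        Rm=cv2.Rodrigues(np.array(f["rvec"],float))[0]; t=np.array(f["tvec"],float).ravel()
    else:
        T=np.eye(4); T[:3,:3]=R.from_euler("xyz",s["ee_rot"],degrees=True).as_matrix(); T[:3,3]=s["ee_pos"]
        W=np.linalg.inv(T@np.array(f["T_tool_cam"])); Rm,t=W[:3,:3],W[:3,3]
    return im,K,Rm,t
def ray(c,px,z):
    im,K,Rm,t=c; px=np.atleast_2d(px).astype(float)
    d=(np.linalg.inv(K)@np.c_[px,np.ones(len(px))].T).T@Rm; o=-Rm.T@t
    return o+d*((z-o[2])/d[:,2])[:,None]
def proj(c,P):
    im,K,Rm,t=c; q=(np.atleast_2d(P)@Rm.T+t)@K.T; return q[:,:2]/q[:,2:]
def save(n,im,s=1): cv2.imwrite("pics/"+n,cv2.resize(im[:,:,::-1],None,fx=s,fy=s))
E
python3 - <<'E'
from h import *
s=env.state(); print(s["ee_pos"],s["ee_rot"],s["time_s"],s["force"],env.grasp_offset)
for n in("top","scene"):
    c=grab(n); save(n+".png",c[0],1.5); np.savez(n+".npz",im=c[0],K=c[1],R=c[2],t=c[3]); print(n,-c[2].T@c[3],c[1][0,0])
E
```

```text
[203.33805268 537.30108537 213.09674157] [-1.79894746e+02 -1.02290701e-03  1.59270242e+02] 0.0 [0.84860129 0.65520474 0.29515304] 18.8
top [ 269.133989    -29.11296061 1320.49329983] 350.14405569895655
scene [ 978.84829126 -442.12783064 1044.15725087] 370.82413004835763
```

View pics/top.png

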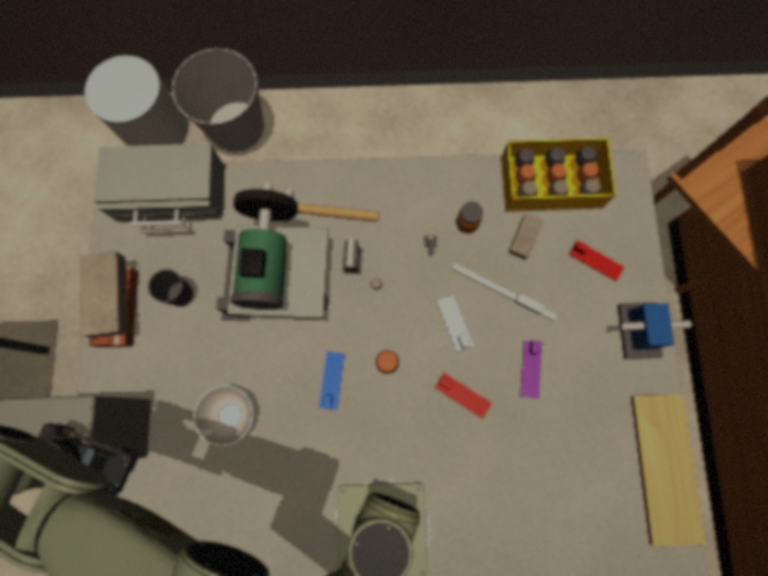

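View pics/scene.png

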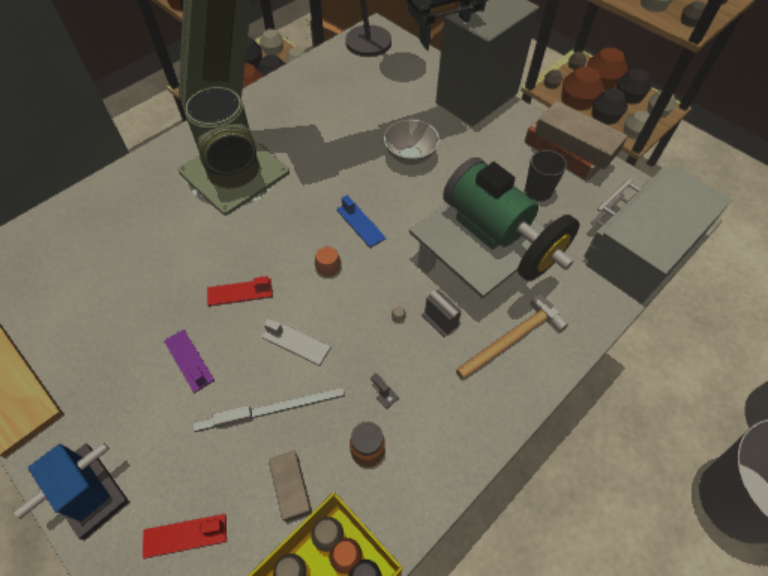

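The top view (768x576 view scale) shows the bed's free edge at column 328, fulcrum (351,255), hook (431,243), pebble (376,283), white shim (455,322) with its block at the lower end (460,345), and bar from tip (455,266) to tail (555,317). The scene view agrees with this.

Run:
```python
from h import *
d=np.load("top.npz"); c=(d["im"],d["K"],d["R"],d["t"])
f=lambda p,z:ray(c,np.array(p)/1.5,z).round(0).tolist()
print("edge",f([[328,229],[328,317]],100),"fulc",f([351,243],74),f([351,270],60),"hook",f([[431,236],[431,243]],39))
print("bar",f([[455,266],[555,317]],10),"shim",f([[445,298],[465,348]],7),"peb",f([376,283],14))
hsv=cv2.cvtColor(c[0],cv2.COLOR_RGB2HSV)
for x,y in([500,287],[455,310],[400,290]): print(c[0][int(y/1.5),int(x/1.5)])
s=env.state(); f=env.grab_frame("wrist"); print(np.round(f["T_tool_cam"],3).tolist(),f["vertical_fov"],f["cx"],f["cy"],s["qpos"])
```

```text
edge [[710.0, 110.0, 100.0], [491.0, 111.0, 100.0]] fulc [[681.0, 56.0, 74.0]] [[615.0, 58.0, 60.0]] hook [[704.0, -147.0, 39.0], [686.0, -146.0, 39.0]]
bar [[631.0, -208.0, 10.0], [489.0, -452.0, 10.0]] shim [[548.0, -178.0, 7.0], [418.0, -221.0, 7.0]] peb [[591.0, -3.0, 14.0]]
[156 153 139]
[162 163 152]
[140 130 111]
[[0.0, -0.972, -0.237, 66.169], [1.0, 0.0, 0.001, -1.399], [-0.0, -0.237, 0.972, -170.279], [0.0, 0.0, 0.0, 1.0]] 62.58072774471962 257.6364988767686 192.8877525351639 [ 6.81250912e+01  1.83467649e+01  8.97002819e+01 -8.11569844e-05
  7.20449570e+01 -1.14542790e+00]
```

```bash
cat > p.py <<'E'
import json,sys,numpy as np
from scipy.spatial.transform import Rotation as R, Slerp
# usage: plan([(x,y,z,roll,pitch,yaw,nrows),...], grip) ; keeps commanded pose in cmd.json
def plan(wps,start=None,dry=False):
    c=start or json.load(open("cmd.json")); p=np.array(c[:3],float); q=R.from_euler("xyz",c[3:],degrees=True)
    out=[]
    for w in wps:
        n=w[6]; p0=p.copy(); q1=R.from_euler("xyz",w[3:6],degrees=True); sl=Slerp([0,1],R.concatenate([q,q1]))
        for k in range(1,n+1):
            pt=p0+(np.array(w[:3])-p0)*k/n; qt=sl(k/n)
            t=np.round(q.inv().apply(pt-p)/500,3); r=np.round(np.degrees((q.inv()*qt).as_rotvec())/30,3)
            if np.linalg.norm(t)>.125 or np.linalg.norm(r)>.356: print("OVER",t,r)
            p=p+q.apply(t*500); q=q*R.from_rotvec(np.radians(r*30))
            out.append({k:float(v) for k,v in zip(("tx","ty","tz","rx","ry","rz"),[*t,*r]) if v})
    print(len(out),"rows"); 
    for i in range(0,len(out),12): print(json.dumps(out[i:i+12]))
    e=[*p,*q.as_euler("xyz",degrees=True)]; print(np.round(e,1))
    if not dry: json.dump(list(map(float,e)),open("cmd.json","w"))
E
python3 - <<'E'
from p import *
plan([(290,390,320,180,0,140,4),(590,-100,330,180,0,90,11)],start=[203.529,537.791,213.976,-180,0,159.27])
E
```

```text
15 rows
[{"tx": -0.067, "ty": -0.054, "tz": -0.053, "rz": 0.161}, {"tx": -0.07, "ty": -0.048, "tz": -0.053, "rz": 0.16}, {"tx": -0.075, "ty": -0.042, "tz": -0.053, "rz": 0.161}, {"tx": -0.078, "ty": -0.035, "tz": -0.053, "rz": 0.16}, {"tx": -0.099, "ty": -0.033, "tz": -0.002, "rz": 0.152}, {"tx": -0.101, "ty": -0.025, "tz": -0.002, "rz": 0.151}, {"tx": -0.104, "ty": -0.018, "tz": -0.001, "rz": 0.152}, {"tx": -0.104, "ty": -0.009, "tz": -0.002, "rz": 0.151}, {"tx": -0.104, "tz": -0.002, "rz": 0.152}, {"tx": -0.104, "ty": 0.007, "tz": -0.002, "rz": 0.151}, {"tx": -0.103, "ty": 0.016, "tz": -0.002, "rz": 0.152}, {"tx": -0.102, "ty": 0.024, "tz": -0.002, "rz": 0.151}]
[{"tx": -0.1, "ty": 0.032, "tz": -0.001, "rz": 0.152}, {"tx": -0.096, "ty": 0.04, "tz": -0.002, "rz": 0.151}, {"tx": -0.093, "ty": 0.047, "tz": -0.002, "rz": 0.152}]
[ 589.8  -99.9  330.  -180.     0.    90. ]
```

Call:
{"api": "send_rows", "payload": {"motion": [{"tx": -0.067,"ty": -0.054,"tz": -0.053,"rz": 0.161},{"tx": -0.07,"ty": -0.048,"tz": -0.053,"rz": 0.16},{"tx": -0.075,"ty": -0.042,"tz": -0.053,"rz": 0.161},{"tx": -0.078,"ty": -0.035,"tz": -0.053,"rz": 0.16},{"tx": -0.099,"ty": -0.033,"tz": -0.002,"rz": 0.152},{"tx": -0.101,"ty": -0.025,"tz": -0.002,"rz": 0.151},{"tx": -0.104,"ty": -0.018,"tz": -0.001,"rz": 0.152},{"tx": -0.104,"ty": -0.009,"tz": -0.002,"rz": 0.151},{"tx": -0.104,"tz": -0.002,"rz": 0.152},{"tx": -0.104,"ty": 0.007,"tz": -0.002,"rz": 0.151},{"tx": -0.103,"ty": 0.016,"tz": -0.002,"rz": 0.152},{"tx": -0.102,"ty": 0.024,"tz": -0.002,"rz": 0.151}]}}

```text
invalid input at $.motion[0]: expected keys tx, ty, tz, rx, ry, rz, gripper
```

Call:
{"api": "send_rows", "payload": {"motion": [{"tx": -0.1,"ty": 0.032,"tz": -0.001,"rz": 0.152},{"tx": -0.096,"ty": 0.04,"tz": -0.002,"rz": 0.151},{"tx": -0.093,"ty": 0.047,"tz": -0.002,"rz": 0.152},{}]}}

```text
invalid input at $.motion[0]: expected keys tx, ty, tz, rx, ry, rz, gripper
```

Run:
```python
from h import *
s=env.state(); print(s["ee_pos"],s["ee_rot"],s["time_s"])
c=grab("wrist"); save("w1.png",c[0],1.5); np.savez("w1.npz",im=c[0],K=c[1],R=c[2],t=c[3])
```

```text
[203.39166885 537.4341374  213.32654444] [-1.79925121e+02 -4.00043430e-04  1.59270534e+02] 0.15
```

View pics/w1.png

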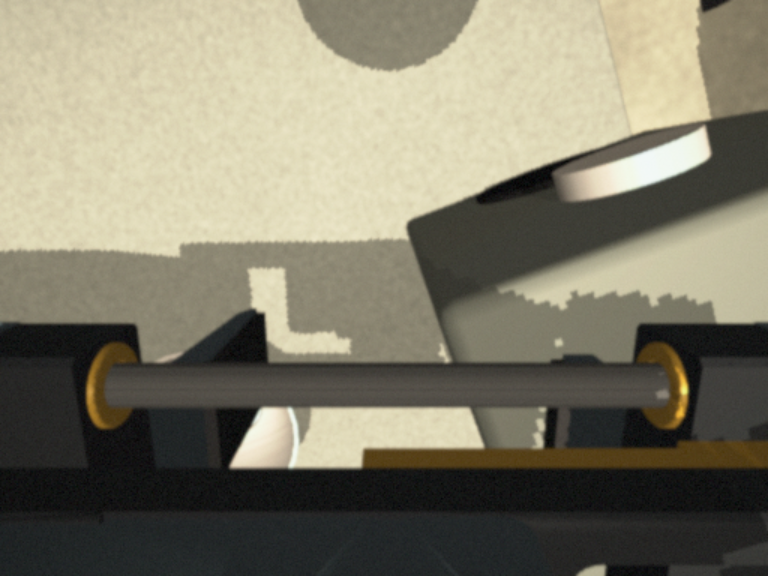

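The wrist picture shows the gripper itself across its lower half, so only the upper half (rows above about 320) is usable, i.e. the bench on the tool's +x side. The rows need all keys; I'll plan again.

```bash
sed -i 's/def plan(wps,start=None,dry=False):/def plan(wps,start=None,dry=False,g=-1):/; s/zip(("tx","ty","tz","rx","ry","rz"),\[\*t,\*r\]) if v}/zip(("tx","ty","tz","rx","ry","rz","gripper"),[*(t+0),*(r+0),g])}/' p.py
sed -i 's/print(json.dumps(out\[i:i+12\]))/print(json.dumps(out[i:i+12]).replace(".0,",",").replace(".0}","}"))/' p.py
python3 - <<'E'
from p import *
plan([(290,390,320,180,0,145,4),(590,-200,330,180,0,90,12)],start=[203.529,537.791,213.976,-180,0,159.27])
E
```

```text
16 rows
[{"tx": -0.067, "ty": -0.054, "tz": -0.053, "rx": 0, "ry": 0, "rz": 0.119, "gripper": -1}, {"tx": -0.069, "ty": -0.049, "tz": -0.053, "rx": 0, "ry": 0, "rz": 0.119, "gripper": -1}, {"tx": -0.073, "ty": -0.045, "tz": -0.053, "rx": 0, "ry": 0, "rz": 0.119, "gripper": -1}, {"tx": -0.076, "ty": -0.041, "tz": -0.053, "rx": 0, "ry": 0, "rz": 0.119, "gripper": -1}, {"tx": -0.097, "ty": -0.052, "tz": -0.002, "rx": 0, "ry": 0, "rz": 0.153, "gripper": -1}, {"tx": -0.102, "ty": -0.044, "tz": -0.001, "rx": 0, "ry": 0, "rz": 0.153, "gripper": -1}, {"tx": -0.104, "ty": -0.035, "tz": -0.002, "rx": 0, "ry": 0, "rz": 0.152, "gripper": -1}, {"tx": -0.107, "ty": -0.028, "tz": -0.002, "rx": 0, "ry": 0, "rz": 0.153, "gripper": -1}, {"tx": -0.108, "ty": -0.018, "tz": -0.001, "rx": 0, "ry": 0, "rz": 0.153, "gripper": -1}, {"tx": -0.11, "ty": -0.01, "tz": -0.002, "rx": 0, "ry": 0, "rz": 0.153, "gripper": -1}, {"tx": -0.111, "ty": -0.001, "tz": -0.002, "rx": 0, "ry": 0, "rz": 0.152, "gripper": -1}, {"tx": -0.11, "ty": 0.008, "tz": -0.001, "rx": 0, "ry": 0, "rz": 0.153, "gripper": -1}]
[{"tx": -0.109, "ty": 0.016, "tz": -0.002, "rx": 0, "ry": 0, "rz": 0.153, "gripper": -1}, {"tx": -0.107, "ty": 0.025, "tz": -0.002, "rx": 0, "ry": 0, "rz": 0.153, "gripper": -1}, {"tx": -0.105, "ty": 0.034, "tz": -0.001, "rx": 0, "ry": 0, "rz": 0.152, "gripper": -1}, {"tx": -0.102, "ty": 0.042, "tz": -0.002, "rx": 0, "ry": 0, "rz": 0.153, "gripper": -1}]
[ 590. -200.  330. -180.    0.   90.]
```

Call:
{"api": "send_rows", "payload": {"motion": [{"tx": -0.067,"ty": -0.054,"tz": -0.053,"rx": 0,"ry": 0,"rz": 0.119,"gripper": -1},{"tx": -0.069,"ty": -0.049,"tz": -0.053,"rx": 0,"ry": 0,"rz": 0.119,"gripper": -1},{"tx": -0.073,"ty": -0.045,"tz": -0.053,"rx": 0,"ry": 0,"rz": 0.119,"gripper": -1},{"tx": -0.076,"ty": -0.041,"tz": -0.053,"rx": 0,"ry": 0,"rz": 0.119,"gripper": -1},{"tx": -0.097,"ty": -0.052,"tz": -0.002,"rx": 0,"ry": 0,"rz": 0.153,"gripper": -1},{"tx": -0.102,"ty": -0.044,"tz": -0.001,"rx": 0,"ry": 0,"rz": 0.153,"gripper": -1},{"tx": -0.104,"ty": -0.035,"tz": -0.002,"rx": 0,"ry": 0,"rz": 0.152,"gripper": -1},{"tx": -0.107,"ty": -0.028,"tz": -0.002,"rx": 0,"ry": 0,"rz": 0.153,"gripper": -1},{"tx": -0.108,"ty": -0.018,"tz": -0.001,"rx": 0,"ry": 0,"rz": 0.153,"gripper": -1},{"tx": -0.11,"ty": -0.01,"tz": -0.002,"rx": 0,"ry": 0,"rz": 0.153,"gripper": -1},{"tx": -0.111,"ty": -0.001,"tz": -0.002,"rx": 0,"ry": 0,"rz": 0.152,"gripper": -1},{"tx": -0.11,"ty": 0.008,"tz": -0.001,"rx": 0,"ry": 0,"rz": 0.153,"gripper": -1}]}}

```text
time_s: 1.7
ee_pos: [490.8, -5.2, 326.5]
ee_rot: [180.0, -0.0, 108.2]
force: [0.2, 0.8, 0.1]
gripper_width: 90.8
gripper_force: 0.0
```

Call:
{"api": "send_rows", "payload": {"motion": [{"tx": -0.109,"ty": 0.016,"tz": -0.002,"rx": 0,"ry": 0,"rz": 0.153,"gripper": -1},{"tx": -0.107,"ty": 0.025,"tz": -0.002,"rx": 0,"ry": 0,"rz": 0.153,"gripper": -1},{"tx": -0.105,"ty": 0.034,"tz": -0.001,"rx": 0,"ry": 0,"rz": 0.152,"gripper": -1},{"tx": -0.102,"ty": 0.042,"tz": -0.002,"rx": 0,"ry": 0,"rz": 0.153,"gripper": -1},{"tx": 0,"ty": 0,"tz": 0,"rx": 0,"ry": 0,"rz": 0,"gripper": -1},{"tx": 0,"ty": 0,"tz": 0,"rx": 0,"ry": 0,"rz": 0,"gripper": -1}]}}

```text
time_s: 2.45
ee_pos: [589.7, -199.6, 329.4]
ee_rot: [-179.9, -0.1, 90.0]
force: [-0.2, 0.1, -0.5]
gripper_width: 91.0
gripper_force: 0.0
```

Run:
```python
from h import *
s=env.state(); print(s["ee_pos"],s["ee_rot"],s["time_s"],s["qvel"])
c=grab("wrist"); save("w2.png",c[0],1.5); np.savez("w2.npz",im=c[0],K=c[1],R=c[2],t=c[3])
```

```text
[ 589.70691505 -199.61712175  329.44620355] [-1.79934910e+02 -6.27902543e-02  9.00076538e+01] 2.45 [ 1.11071429 -1.35217505  0.57138962 -0.10882887  0.02797684  0.05468807]
```

View pics/w2.png

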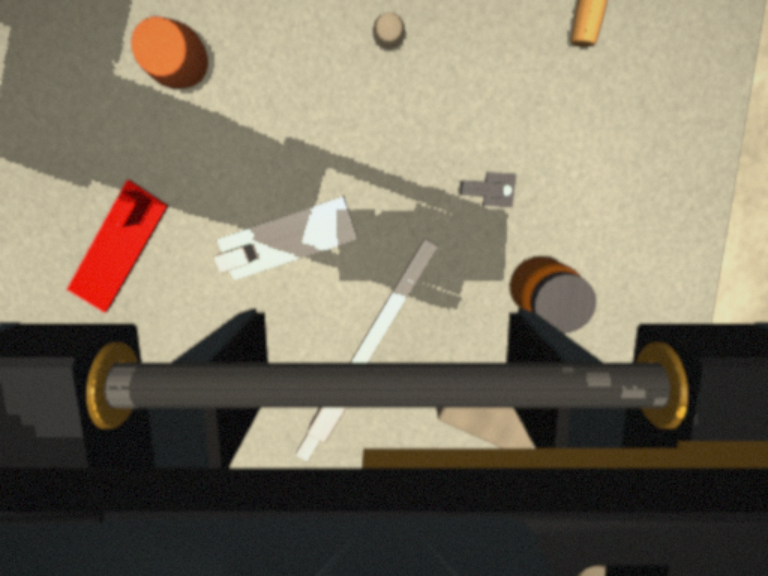

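The wrist view shows pebble (389,28), the hook's arm end at (459,188) with its post to the right (500,188), the shim with front end (346,197)-(355,238) and rear grip block near (238,256), and the bar's tip (430,243) and handle start (~320,430).

Run:
```python
from h import *
d=np.load("w2.npz"); c=(d["im"],d["K"],d["R"],d["t"])
f=lambda p,z:ray(c,np.array(p)/1.5,z).round(1).tolist()
print("hook end",f([[459,181],[459,195]],39.5),"arm line",f([[461,188],[484,188]],39.5))
print("peb",f([389,28],14))
print("shimfront",f([[345,196],[356,238]],7),"rear",f([[217,240],[233,279]],7),"block top ctr",f([[217,262],[253,245]],40))
print("bar tip",f([[424,240],[437,246]],10),"mid",f([[365,352]],10), "handle end", f([[297,457],[314,461]],20))
hsv=cv2.cvtColor(c[0],cv2.COLOR_RGB2HSV)
# white-ish low-saturation mask
m=((hsv[:,:,1]<30)&(hsv[:,:,2]>110)).astype(np.uint8); m[217:]=0
n,l,st,ce=cv2.connectedComponentsWithStats(m)
for i in range(1,n):
    if st[i,4]>80:
        r=cv2.minAreaRect(np.argwhere(l==i)[:,::-1].astype(np.float32)); print(st[i],np.round(cv2.boxPoints(r)*1.5).tolist())
save("m.png",m*255)
```

```text
hook end [[657.8, -140.6, 39.5], [658.3, -153.6, 39.5]] arm line [[660.0, -147.1, 39.5], [681.8, -147.1, 39.5]]
peb [[591.5, -2.1, 14.0]]
shimfront [[546.8, -156.0, 7.0], [557.4, -199.0, 7.0]] rear [[412.3, -201.1, 7.0], [425.8, -242.8, 7.0]] block top ctr [[422.3, -218.4, 40.0], [458.9, -201.6, 40.0]]
bar tip [[628.1, -200.6, 10.0], [641.7, -206.9, 10.0]] mid [[565.6, -324.1, 10.0]] handle end [[487.4, -447.4, 20.0], [506.5, -452.5, 20.0]]
[200 131  32  37 722] [[299.0, 245.0], [313.0, 189.0], [350.0, 198.0], [335.0, 255.0]]
[143 152  56  35 957] [[208.0, 240.0], [283.0, 215.0], [298.0, 258.0], [222.0, 283.0]]
[249 195  22  22 256] [[372.0, 323.0], [394.0, 288.0], [407.0, 296.0], [386.0, 331.0]]Traceback (most recent call last):
  File "<stdin>", line 15, in <module>
  File "h.py", line 20, in save
    def save(n,im,s=1): cv2.imwrite("pics/"+n,cv2.resize(im[:,:,::-1],None,fx=s,fy=s))
                                                         ~~^^^^^^^^^^
IndexError: too many indices for array: array is 2-dimensional, but 3 were indexed
```

Call:
{"api": "send_rows", "payload": {"motion": [{"tx": 0.1,"ty": 0,"tz": 0,"rx": 0,"ry": 0,"rz": 0,"gripper": -1},{"tx": 0.1,"ty": 0,"tz": 0,"rx": 0,"ry": 0,"rz": 0,"gripper": -1},{"tx": 0.1,"ty": 0,"tz": 0,"rx": 0,"ry": 0,"rz": 0,"gripper": -1},{"tx": 0,"ty": 0,"tz": 0,"rx": 0,"ry": 0,"rz": 0,"gripper": -1},{"tx": 0,"ty": 0,"tz": 0,"rx": 0,"ry": 0,"rz": 0,"gripper": -1}]}}

```text
time_s: 3.12
ee_pos: [589.5, -49.4, 330.5]
ee_rot: [180.0, 0.0, 90.1]
force: [0.6, 0.3, 0.4]
gripper_width: 91.4
gripper_force: 0.0
```

Run:
```python
from h import *
s=env.state(); print(s["ee_pos"],s["ee_rot"],s["time_s"])
c=grab("wrist"); save("w3.png",c[0],1.5); np.savez("w3.npz",im=c[0],K=c[1],R=c[2],t=c[3])
import json; d=json.load(open("cmd.json")); d[1]+=150; json.dump(d,open("cmd.json","w"))
```

```text
[589.52960451 -49.41432191 330.51259193] [1.79959373e+02 3.65761880e-02 9.01005230e+01] 3.125
```

View pics/w3.png

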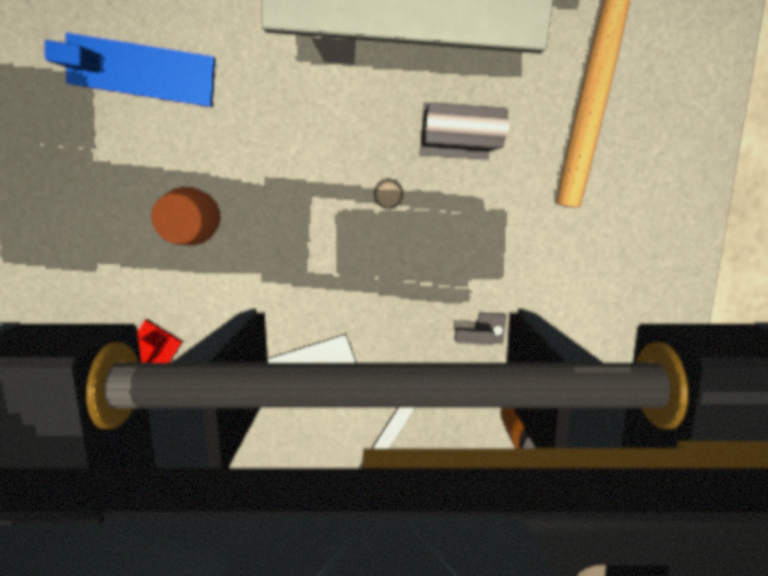

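The view shows the bed's edge from (262,27) to (545,48), slightly turned, the foot near (335,50), the fulcrum's rod from (427,122) to (508,128), the pebble (388,193) and the hook's arm end (455,331).

Run:
```python
from h import *
d=np.load("w3.npz"); c=(d["im"],d["K"],d["R"],d["t"])
g=cv2.cvtColor(c[0],cv2.COLOR_RGB2GRAY).astype(int)
# bed lower edge: strongest negative vertical gradient per column
pts=[]
for x in range(185,355,5):
    col=g[8:45,x]; dd=col[2:]-col[:-2]; k=int(np.argmin(dd)); pts.append((x,k+9))
print(pts)
f=lambda p,z:ray(c,np.array(p)/1.5,z).round(1).tolist()
print("bed corners top",f([[262,25],[545,46]],103),"bottom",f([[262,31],[543,50]],89))
print("rod ends",f([[427,124],[509,128]],74),"base", f([[419,156],[488,158]],0))
print("hook",f([[455,320],[455,341]],39.5),f([[457,331],[504,331]],39.5),"peb",f([388,193],14))
for n in("top",):
  print()
def st(o,yaw):
  a=np.radians(yaw);return lambda x,y,z:[o[0]+x*np.cos(a)-y*np.sin(a),o[1]+x*np.sin(a)+y*np.cos(a),z]
```

```text
[(185, 19), (190, 19), (195, 20), (200, 20), (205, 21), (210, 21), (215, 22), (220, 22), (225, 22), (230, 23), (235, 23), (240, 22), (245, 24), (250, 24), (255, 25), (260, 25), (265, 25), (270, 26), (275, 26), (280, 27), (285, 27), (290, 26), (295, 28), (300, 28), (305, 28), (310, 29), (315, 29), (320, 30), (325, 30), (330, 30), (335, 31), (340, 31), (345, 31), (350, 32)]
bed corners top [[494.4, 125.4, 103.0], [710.9, 111.3, 103.0]] bottom [[490.9, 125.0, 89.0], [713.9, 111.8, 89.0]]
rod ends [[623.9, 57.1, 74.0], [694.2, 54.0, 74.0]] base [[622.5, 33.4, 0.0], [692.9, 31.6, 0.0]]
hook [[659.5, -128.8, 39.5], [660.3, -151.4, 39.5]] [[661.9, -140.5, 39.5], [710.1, -140.5, 39.5]] peb [[591.0, -3.1, 14.0]]
```

Run:
```python
from p import *
plan([(526.5,-391.7,130,180,0,60,7),(526.5,-391.7,3.5,180,0,60,4)])
```

```text
11 rows
[{"tx": -0.098, "ty": -0.018, "tz": 0.057, "rx": 0, "ry": 0, "rz": 0.143, "gripper": -1}, {"tx": -0.098, "ty": -0.011, "tz": 0.057, "rx": 0, "ry": 0, "rz": 0.143, "gripper": -1}, {"tx": -0.1, "ty": -0.003, "tz": 0.057, "rx": 0, "ry": 0, "rz": 0.143, "gripper": -1}, {"tx": -0.099, "ty": 0.004, "tz": 0.058, "rx": 0, "ry": 0, "rz": 0.142, "gripper": -1}, {"tx": -0.099, "ty": 0.011, "tz": 0.057, "rx": 0, "ry": 0, "rz": 0.143, "gripper": -1}, {"tx": -0.097, "ty": 0.019, "tz": 0.057, "rx": 0, "ry": 0, "rz": 0.143, "gripper": -1}, {"tx": -0.096, "ty": 0.026, "tz": 0.057, "rx": 0, "ry": 0, "rz": 0.143, "gripper": -1}, {"tx": 0, "ty": 0, "tz": 0.063, "rx": 0, "ry": 0, "rz": 0, "gripper": -1}, {"tx": 0, "ty": 0, "tz": 0.063, "rx": 0, "ry": 0, "rz": 0, "gripper": -1}, {"tx": 0, "ty": 0, "tz": 0.064, "rx": 0, "ry": 0, "rz": 0, "gripper": -1}, {"tx": 0, "ty": 0, "tz": 0.063, "rx": 0, "ry": 0, "rz": 0, "gripper": -1}]
[ 526.6 -391.8    3.5 -180.     0.    60. ]
```

Call:
{"api": "send_rows", "payload": {"motion": [{"tx": -0.098,"ty": -0.018,"tz": 0.057,"rx": 0,"ry": 0,"rz": 0.143,"gripper": -1},{"tx": -0.098,"ty": -0.011,"tz": 0.057,"rx": 0,"ry": 0,"rz": 0.143,"gripper": -1},{"tx": -0.1,"ty": -0.003,"tz": 0.057,"rx": 0,"ry": 0,"rz": 0.143,"gripper": -1},{"tx": -0.099,"ty": 0.004,"tz": 0.058,"rx": 0,"ry": 0,"rz": 0.142,"gripper": -1},{"tx": -0.099,"ty": 0.011,"tz": 0.057,"rx": 0,"ry": 0,"rz": 0.143,"gripper": -1},{"tx": -0.097,"ty": 0.019,"tz": 0.057,"rx": 0,"ry": 0,"rz": 0.143,"gripper": -1},{"tx": -0.096,"ty": 0.026,"tz": 0.057,"rx": 0,"ry": 0,"rz": 0.143,"gripper": -1},{"tx": 0,"ty": 0,"tz": 0,"rx": 0,"ry": 0,"rz": 0,"gripper": -1}]}}

```text
time_s: 4.18
ee_pos: [523.4, -395.2, 126.7]
ee_rot: [-179.7, 0.0, 59.7]
force: [0.6, 1.1, 0.0]
gripper_width: 91.1
gripper_force: 0.0
```

Run:
```python
from h import *
s=env.state(); print(s["ee_pos"],s["ee_rot"],s["time_s"])
c=grab("wrist"); save("w4.png",c[0],1.5); np.savez("w4.npz",im=c[0],K=c[1],R=c[2],t=c[3])
```

```text
[ 523.36420007 -395.18209395  126.67812906] [-1.79701038e+02  1.14212935e-02  5.96622323e+01] 4.175
```

View pics/w4.png

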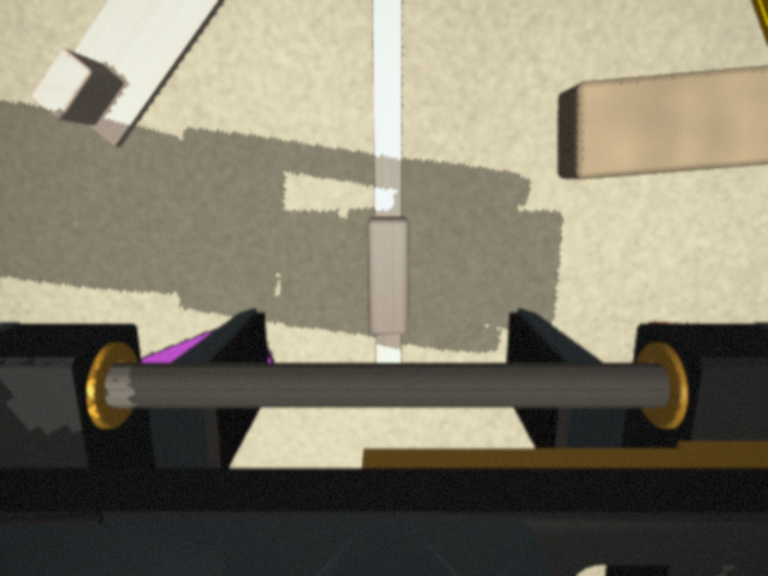

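The handle is at cols 369–407, rows 219–333 in view, and the bar runs parallel to the tool's x.

Run:
```python
from h import *
d=np.load("w4.npz"); c=(d["im"],d["K"],d["R"],d["t"])
f=lambda p,z:ray(c,np.array(p)/1.5,z)
a,b=f([[388,219],[388,333]],26); print(a,b,np.linalg.norm(a-b),(a+b)/2)
q=f([[388,15],[388,150]],10);print(q,np.degrees(np.arctan2(*(q[0]-q[1])[[1,0]])))
print(env.state()["ee_pos"])
```

```text
[ 544.15893314 -360.90006009   26.        ] [ 509.80083777 -419.74120053   26.        ] 68.13779073390783 [ 526.97988546 -390.32063031   26.        ]
[[ 599.23369837 -266.5350983    10.        ]
 [ 563.50717441 -327.7197883    10.        ]] 59.71879713885997
[ 524.70527466 -393.59002841  128.35904481]
```

Call:
{"api": "send_rows", "payload": {"motion": [{"tx": 0,"ty": 0,"tz": 0.063,"rx": 0,"ry": 0,"rz": 0,"gripper": -1},{"tx": 0.002,"ty": 0,"tz": 0.063,"rx": 0,"ry": 0,"rz": 0,"gripper": -1},{"tx": 0,"ty": 0,"tz": 0.063,"rx": 0,"ry": 0,"rz": 0,"gripper": -1},{"tx": 0,"ty": 0,"tz": 0.062,"rx": 0,"ry": 0,"rz": 0,"gripper": -1},{"tx": 0,"ty": 0,"tz": 0,"rx": 0,"ry": 0,"rz": 0,"gripper": -1},{"tx": 0,"ty": 0,"tz": 0,"rx": 0,"ry": 0,"rz": 0,"gripper": 1},{"tx": 0,"ty": 0,"tz": 0,"rx": 0,"ry": 0,"rz": 0,"gripper": 1},{"tx": 0,"ty": 0,"tz": 0,"rx": 0,"ry": 0,"rz": 0,"gripper": 1},{"tx": 0,"ty": 0,"tz": 0,"rx": 0,"ry": 0,"rz": 0,"gripper": 1},{"tx": 0,"ty": 0,"tz": 0,"rx": 0,"ry": 0,"rz": 0,"gripper": 1},{"tx": 0,"ty": 0,"tz": 0,"rx": 0,"ry": 0,"rz": 0,"gripper": 1}], "grip_force": 45}}

```text
time_s: 5.6
ee_pos: [527.0, -390.9, 4.4]
ee_rot: [-180.0, -0.0, 60.0]
force: [-0.1, -0.7, -0.0]
gripper_width: 34.1
gripper_force: 0.0
```

```bash
cat > s.py <<'E'
from p import *
O=np.array([603.2,115.,0]); Y=-4.4; S=R.from_euler("z",Y,degrees=True)
H=4.4
def bar(x,oy,oz,th,n,dyaw=0,h=H):   # pose row for bar origin at stand (x,oy,oz), slope th tail-down
    q=S*R.from_euler("z",dyaw,degrees=True)*R.from_euler("x",th)*R.from_euler("xyz",[180,0,90],degrees=True)
    nrm=(S*R.from_euler("x",th)).apply([0,0,1]); p=O+S.apply([x,oy,oz])+h*nrm
    return (*p,*q.as_euler("xyz",degrees=True),n)
def lev(x,th,n,s=145,dz=0,dyaw=0):
    u=np.array([np.cos(th),np.sin(th)]); m=np.array([-u[1],u[0]]); o=np.array([-55,66])+8*m-s*u
    return bar(x,o[0],o[1]+dz,th,n,dyaw)
E
python3 - <<'E'
from s import *
json.dump([527.1,-390.9,4.5,180,0,60],open("cmd.json","w"))
plan([(527.1,-390.9,140,180,0,60,3),bar(62,-290,135,0,5),bar(62,-290,76,0,2)],g=1)
E
```

```text
10 rows
[{"tx": 0, "ty": 0, "tz": -0.09, "rx": 0, "ry": 0, "rz": 0, "gripper": 1}, {"tx": 0, "ty": 0, "tz": -0.091, "rx": 0, "ry": 0, "rz": 0, "gripper": 1}, {"tx": 0, "ty": 0, "tz": -0.09, "rx": 0, "ry": 0, "rz": 0, "gripper": 1}, {"tx": 0.097, "ty": -0.002, "tz": 0, "rx": 0, "ry": 0, "rz": -0.171, "gripper": 1}, {"tx": 0.096, "ty": 0.006, "tz": 0, "rx": 0, "ry": 0, "rz": -0.17, "gripper": 1}, {"tx": 0.095, "ty": 0.015, "tz": 0.001, "rx": 0, "ry": 0, "rz": -0.171, "gripper": 1}, {"tx": 0.094, "ty": 0.023, "tz": 0, "rx": 0, "ry": 0, "rz": -0.171, "gripper": 1}, {"tx": 0.091, "ty": 0.032, "tz": 0, "rx": 0, "ry": 0, "rz": -0.17, "gripper": 1}, {"tx": 0, "ty": 0, "tz": 0.059, "rx": 0, "ry": 0, "rz": 0, "gripper": 1}, {"tx": 0, "ty": 0, "tz": 0.059, "rx": 0, "ry": 0, "rz": 0, "gripper": 1}]
[ 642.8 -179.1   80.5  180.     0.    85.6]
```

Call:
{"api": "send_rows", "payload": {"motion": [{"tx": 0,"ty": 0,"tz": 0,"rx": 0,"ry": 0,"rz": 0,"gripper": 1},{"tx": 0,"ty": 0,"tz": 0,"rx": 0,"ry": 0,"rz": 0,"gripper": 1},{"tx": 0,"ty": 0,"tz": 0,"rx": 0,"ry": 0,"rz": 0,"gripper": 1},{"tx": 0,"ty": 0,"tz": 0,"rx": 0,"ry": 0,"rz": 0,"gripper": 1}]}}

```text
time_s: 6.1
ee_pos: [526.7, -390.7, 4.3]
ee_rot: [-179.9, -0.0, 60.0]
force: [-1.9, 0.7, 0.2]
gripper_width: 23.7
gripper_force: 45.0
```

Call:
{"api": "send_rows", "payload": {"motion": [{"tx": 0,"ty": 0,"tz": -0.09,"rx": 0,"ry": 0,"rz": 0,"gripper": 1},{"tx": 0,"ty": 0,"tz": -0.091,"rx": 0,"ry": 0,"rz": 0,"gripper": 1},{"tx": 0,"ty": 0,"tz": -0.09,"rx": 0,"ry": 0,"rz": 0,"gripper": 1},{"tx": 0.097,"ty": -0.002,"tz": 0,"rx": 0,"ry": 0,"rz": -0.171,"gripper": 1},{"tx": 0.096,"ty": 0.006,"tz": 0,"rx": 0,"ry": 0,"rz": -0.17,"gripper": 1},{"tx": 0.095,"ty": 0.015,"tz": 0.001,"rx": 0,"ry": 0,"rz": -0.171,"gripper": 1},{"tx": 0.094,"ty": 0.023,"tz": 0,"rx": 0,"ry": 0,"rz": -0.171,"gripper": 1},{"tx": 0.091,"ty": 0.032,"tz": 0,"rx": 0,"ry": 0,"rz": -0.17,"gripper": 1},{"tx": 0,"ty": 0,"tz": 0,"rx": 0,"ry": 0,"rz": 0,"gripper": 1},{"tx": 0,"ty": 0,"tz": 0,"rx": 0,"ry": 0,"rz": 0,"gripper": 1}]}}

```text
time_s: 7.35
ee_pos: [642.3, -179.2, 138.2]
ee_rot: [-179.9, 0.0, 85.6]
force: [-0.1, -0.1, -5.1]
gripper_width: 23.8
gripper_force: 45.0
```

Run:
```python
from h import *
s=env.state(); print(s["ee_pos"],s["ee_rot"],s["time_s"],s["gripper_width"],s["gripper_force"],s["force"])
c=grab("wrist"); np.savez("w5.npz",im=c[0],K=c[1],R=c[2],t=c[3])
d=grab("scene"); a=cv2.resize(c[0][:300],(400,234)); b=cv2.resize(d[0][130:310,200:440],None,fx=2,fy=2)
im=np.zeros((600,800,3),np.uint8); im[:c[0].shape[0],:400]=c[0][:,56:456]; im[240:,320:]=b[:360,:480]; save("w5.png",im)
```

```text
[ 642.29838549 -179.16946787  138.24772056] [-1.79891412e+02  1.76806674e-02  8.56124593e+01] 7.35 23.79885380904045 44.99750733375549 [-0.10729112 -0.07827144 -5.12666516]
```

View pics/w5.png

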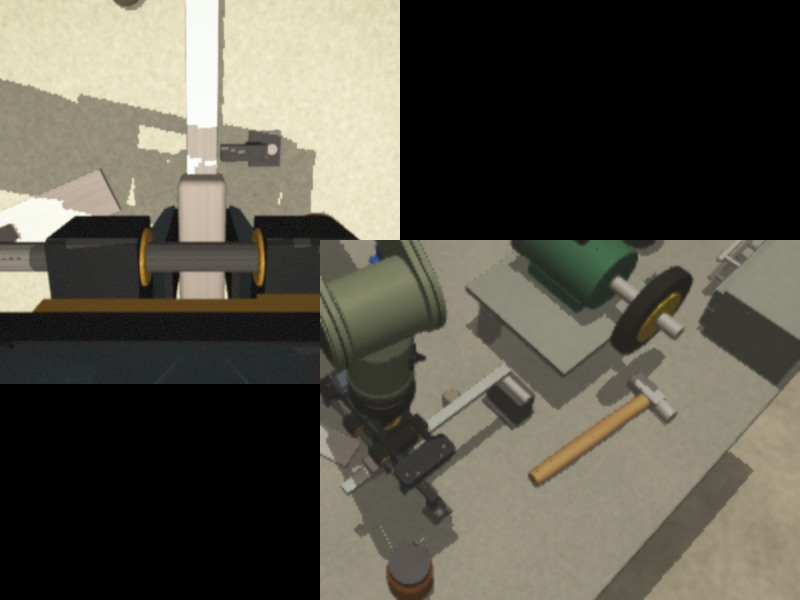

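The wrist half shows the handle's front edge at (258,178) full-frame px and the hook arm's end at (278,152); the scene half shows the bar held straight, its tip in front of the fulcrum at scene px (293.5,196).

Run:
```python
from h import *
import s as q
d=np.load("w5.npz"); c=(d["im"],d["K"],d["R"],d["t"])
inv=lambda P:(q.S.inv().apply(np.atleast_2d(P)-q.O)).round(1)
print("handle front, want y=-255,x=62:",inv(ray(c,[258,177],160)))
print("hook arm end, want (75.5,-251..-265):",inv(ray(c,[[277,144],[277,160]],39.5)))
e=grab("scene"); tip=q.O+q.S.apply([[62,-73,133.8],[62,-73,143.8],[62,-73,138]]); print(proj(e,tip))
for nm,P in (("rod",[[25,-55,74],[95,-55,74]]),("edge",[[-110,0,103],[110,0,103]]),("edgeB",[[-110,0,89],[110,0,89]])): print(nm,proj(e,q.O+q.S.apply(P)).round(1).tolist(), ((proj(e,q.O+q.S.apply(P))-[200,130])*2+[320,240]).round().tolist())
w=np.load("w3.npz"); w=(w["im"],w["K"],w["R"],w["t"])
print("edge in w3 z89:",inv(ray(w,[[185,19],[350,32]],89)),"rod",inv(ray(w,np.array([[427,124],[509,128]])/1.5,74)))
```

```text
handle front, want y=-255,x=62: [[  61.4 -253.8  160. ]]
hook arm end, want (75.5,-251..-265): [[  77.4 -248.4   39.5]
 [  77.6 -261.9   39.5]]
[[293.53451294 194.2422225 ]
 [293.86535625 192.40474329]
 [293.6728271  193.47403587]]
rod [[287.7, 193.4], [303.6, 208.6]] [[495.0, 367.0], [527.0, 397.0]]
edge [[272.4, 152.0], [321.5, 196.8]] [[465.0, 284.0], [563.0, 374.0]]
edgeB [[272.2, 154.7], [320.8, 199.2]] [[464.0, 289.0], [562.0, 378.0]]
edge in w3 z89: [[-100.6    4.1   89. ]
 [  96.1    5.6   89. ]] rod [[ 25.1 -56.1  74. ]
 [ 95.4 -53.8  74. ]]
```

```bash
sed -i 's/O=np.array(\[603.2,115.,0\]); Y=-4.4/O=np.array([602.9,114.75,0]); Y=-4.1/' s.py
python3 - <<'E'
from s import *
json.dump([642.8,-179.1,139.5,180,0,85.6],open("cmd.json","w"))
plan([bar(62,-290,77.2,0,3),bar(62,-230,77.2,0,3),bar(62,-201,77.2,0,3)],g=1)
E
```

```text
9 rows
[{"tx": 0, "ty": 0.001, "tz": 0.039, "rx": 0, "ry": 0, "rz": -0.003, "gripper": 1}, {"tx": 0, "ty": 0.001, "tz": 0.038, "rx": 0, "ry": 0, "rz": -0.004, "gripper": 1}, {"tx": 0, "ty": 0, "tz": 0.039, "rx": 0, "ry": 0, "rz": -0.003, "gripper": 1}, {"tx": 0.04, "ty": 0, "tz": 0, "rx": 0, "ry": 0, "rz": 0, "gripper": 1}, {"tx": 0.04, "ty": 0, "tz": 0, "rx": 0, "ry": 0, "rz": 0, "gripper": 1}, {"tx": 0.04, "ty": 0, "tz": 0, "rx": 0, "ry": 0, "rz": 0, "gripper": 1}, {"tx": 0.019, "ty": 0, "tz": 0, "rx": 0, "ry": 0, "rz": 0, "gripper": 1}, {"tx": 0.02, "ty": 0, "tz": 0, "rx": 0, "ry": 0, "rz": 0, "gripper": 1}, {"tx": 0.019, "ty": 0, "tz": 0, "rx": 0, "ry": 0, "rz": 0, "gripper": 1}]
[650.2 -90.4  81.5 180.    0.   85.9]
```

Call:
{"api": "send_rows", "payload": {"motion": [{"tx": 0,"ty": 0.001,"tz": 0.039,"rx": 0,"ry": 0,"rz": -0.003,"gripper": 1},{"tx": 0,"ty": 0.001,"tz": 0.038,"rx": 0,"ry": 0,"rz": -0.004,"gripper": 1},{"tx": 0,"ty": 0,"tz": 0.039,"rx": 0,"ry": 0,"rz": -0.003,"gripper": 1},{"tx": 0,"ty": 0,"tz": 0,"rx": 0,"ry": 0,"rz": 0,"gripper": 1},{"tx": 0.04,"ty": 0,"tz": 0,"rx": 0,"ry": 0,"rz": 0,"gripper": 1},{"tx": 0.04,"ty": 0,"tz": 0,"rx": 0,"ry": 0,"rz": 0,"gripper": 1},{"tx": 0,"ty": 0,"tz": 0,"rx": 0,"ry": 0,"rz": 0,"gripper": 1}]}}

```text
time_s: 8.38
ee_pos: [647.1, -136.9, 82.3]
ee_rot: [179.9, -0.0, 86.0]
force: [0.3, -0.5, -4.8]
gripper_width: 24.1
gripper_force: 45.0
```

Call:
{"api": "send_rows", "payload": {"motion": [{"tx": 0,"ty": 0,"tz": 0.004,"rx": 0,"ry": 0,"rz": 0,"gripper": 1},{"tx": 0,"ty": 0,"tz": 0,"rx": 0,"ry": 0,"rz": 0,"gripper": 1}]}}

```text
time_s: 8.62
ee_pos: [646.5, -139.5, 79.3]
ee_rot: [-180.0, 0.0, 85.9]
force: [-1.0, -0.1, -4.3]
gripper_width: 23.8
gripper_force: 45.0
```

Call:
{"api": "send_rows", "payload": {"motion": [{"tx": 0,"ty": 0,"tz": 0.003,"rx": 0,"ry": 0,"rz": 0,"gripper": 1},{"tx": 0,"ty": 0,"tz": 0,"rx": 0,"ry": 0,"rz": 0,"gripper": 1}]}}

```text
time_s: 8.88
ee_pos: [646.8, -139.7, 78.1]
ee_rot: [180.0, -0.0, 85.9]
force: [-1.5, -0.8, -2.6]
gripper_width: 23.9
gripper_force: 45.0
```

Call:
{"api": "send_rows", "payload": {"motion": [{"tx": 0,"ty": 0,"tz": 0.003,"rx": 0,"ry": 0,"rz": 0,"gripper": 1},{"tx": 0,"ty": 0,"tz": 0,"rx": 0,"ry": 0,"rz": 0,"gripper": 1}]}}

```text
time_s: 9.12
ee_pos: [646.9, -139.8, 76.9]
ee_rot: [179.9, 0.0, 85.9]
force: [-0.6, -3.1, -1.7]
gripper_width: 23.5
gripper_force: 45.0
```

Call:
{"api": "send_rows", "payload": {"motion": [{"tx": 0,"ty": 0,"tz": -0.006,"rx": 0,"ry": 0,"rz": 0,"gripper": 1},{"tx": 0,"ty": 0,"tz": 0,"rx": 0,"ry": 0,"rz": 0,"gripper": 1},{"tx": 0.02,"ty": 0,"tz": 0,"rx": 0,"ry": 0,"rz": 0,"gripper": 1},{"tx": 0.03,"ty": 0,"tz": 0,"rx": 0,"ry": 0,"rz": 0,"gripper": 1},{"tx": 0.03,"ty": 0,"tz": 0,"rx": 0,"ry": 0,"rz": 0,"gripper": 1},{"tx": 0.018,"ty": 0,"tz": 0,"rx": 0,"ry": 0,"rz": 0,"gripper": 1},{"tx": 0,"ty": 0,"tz": 0,"rx": 0,"ry": 0,"rz": 0,"gripper": 1},{"tx": 0,"ty": 0,"tz": 0,"rx": 0,"ry": 0,"rz": 0,"gripper": 1}]}}

```text
time_s: 10.12
ee_pos: [650.2, -90.6, 79.5]
ee_rot: [180.0, 0.0, 85.9]
force: [1.1, -0.4, -5.8]
gripper_width: 23.9
gripper_force: 45.0
```

Run:
```python
from h import *
import s as q
e=env.state(); print(q.S.inv().apply(e["ee_pos"]-q.O),e["ee_rot"],e["force"])
from s import *
print(bar(62,-201,75.1,0,1))
json.dump([650.2,-90.9,79.5,180,0,85.9],open("cmd.json","w"))
plan([lev(62,0.0,1),lev(62,.08,3),lev(62,.16,3),lev(62,.24,3),lev(62,.31,3)],g=1)
```

```text
[  61.89441353 -201.48505457   79.48960905] [1.79989368e+02 1.72685005e-02 8.58991299e+01] [ 1.10491434 -0.42855428 -5.76464089]
(np.float64(650.3703422308487), np.float64(-90.16843891774627), np.float64(79.5), np.float64(180.0), np.float64(0.0), np.float64(85.9), 1)
13 rows
[{"tx": 0.003, "ty": 0, "tz": 0.002, "rx": 0, "ry": 0, "rz": 0, "gripper": 1}, {"tx": 0, "ty": 0, "tz": 0.008, "rx": 0, "ry": 0.051, "rz": 0, "gripper": 1}, {"tx": -0.001, "ty": 0, "tz": 0.008, "rx": 0, "ry": 0.051, "rz": 0, "gripper": 1}, {"tx": 0, "ty": 0, "tz": 0.007, "rx": 0, "ry": 0.051, "rz": 0, "gripper": 1}, {"tx": 0, "ty": 0, "tz": 0.008, "rx": 0, "ry": 0.051, "rz": 0, "gripper": 1}, {"tx": -0.001, "ty": 0, "tz": 0.008, "rx": 0, "ry": 0.051, "rz": 0, "gripper": 1}, {"tx": -0.001, "ty": 0, "tz": 0.008, "rx": 0, "ry": 0.051, "rz": 0, "gripper": 1}, {"tx": 0, "ty": 0, "tz": 0.008, "rx": 0, "ry": 0.051, "rz": 0, "gripper": 1}, {"tx": -0.001, "ty": 0, "tz": 0.007, "rx": 0, "ry": 0.051, "rz": 0, "gripper": 1}, {"tx": -0.001, "ty": 0, "tz": 0.008, "rx": 0, "ry": 0.05, "rz": 0, "gripper": 1}, {"tx": 0, "ty": 0, "tz": 0.007, "rx": 0, "ry": 0.045, "rz": 0, "gripper": 1}, {"tx": -0.001, "ty": 0, "tz": 0.006, "rx": 0, "ry": 0.044, "rz": 0, "gripper": 1}]
[{"tx": 0, "ty": 0, "tz": 0.007, "rx": 0, "ry": 0.045, "rz": 0, "gripper": 1}]
[650.5 -86.1  33.7 180.  -17.8  85.9]
```

Call:
{"api": "send_rows", "payload": {"motion": [{"tx": 0.002,"ty": 0,"tz": 0.002,"rx": 0,"ry": 0,"rz": 0,"gripper": 1},{"tx": 0,"ty": 0,"tz": 0.008,"rx": 0,"ry": 0.051,"rz": 0,"gripper": 1},{"tx": -0.001,"ty": 0,"tz": 0.008,"rx": 0,"ry": 0.051,"rz": 0,"gripper": 1},{"tx": 0,"ty": 0,"tz": 0.007,"rx": 0,"ry": 0.051,"rz": 0,"gripper": 1},{"tx": 0,"ty": 0,"tz": 0.008,"rx": 0,"ry": 0.051,"rz": 0,"gripper": 1},{"tx": -0.001,"ty": 0,"tz": 0.008,"rx": 0,"ry": 0.051,"rz": 0,"gripper": 1},{"tx": -0.001,"ty": 0,"tz": 0.008,"rx": 0,"ry": 0.051,"rz": 0,"gripper": 1}]}}

```text
time_s: 11.0
ee_pos: [650.8, -89.0, 56.8]
ee_rot: [179.9, -9.3, 86.0]
force: [-3.3, 3.0, 6.3]
gripper_width: 23.8
gripper_force: 45.0
```

Call:
{"api": "send_rows", "payload": {"motion": [{"tx": 0,"ty": 0,"tz": 0.008,"rx": 0,"ry": 0.051,"rz": 0,"gripper": 1},{"tx": -0.001,"ty": 0,"tz": 0.007,"rx": 0,"ry": 0.051,"rz": 0,"gripper": 1},{"tx": -0.001,"ty": 0,"tz": 0.008,"rx": 0,"ry": 0.05,"rz": 0,"gripper": 1},{"tx": 0,"ty": 0,"tz": 0,"rx": 0,"ry": 0,"rz": 0,"gripper": 1}]}}

```text
time_s: 11.5
ee_pos: [650.9, -87.4, 45.3]
ee_rot: [179.9, -13.9, 85.9]
force: [-1.6, 3.2, 7.2]
gripper_width: 23.9
gripper_force: 45.0
```

Call:
{"api": "send_rows", "payload": {"motion": [{"tx": 0,"ty": 0,"tz": 0.007,"rx": 0,"ry": 0.045,"rz": 0,"gripper": 1},{"tx": -0.001,"ty": 0,"tz": 0.006,"rx": 0,"ry": 0.044,"rz": 0,"gripper": 1},{"tx": 0,"ty": 0,"tz": 0.007,"rx": 0,"ry": 0.045,"rz": 0,"gripper": 1},{"tx": 0,"ty": 0,"tz": 0,"rx": 0,"ry": 0,"rz": 0,"gripper": 1},{"tx": 0,"ty": 0,"tz": 0,"rx": 0,"ry": 0,"rz": 0,"gripper": 1}]}}

```text
time_s: 12.12
ee_pos: [651.2, -85.2, 35.8]
ee_rot: [179.9, -17.9, 86.0]
force: [-2.5, 3.2, 6.5]
gripper_width: 23.8
gripper_force: 45.0
```

Run:
```python
from h import *
import s as q
e=env.state(); print(q.S.inv().apply(e["ee_pos"]-q.O),e["ee_rot"],e["force"])
print("want",q.S.inv().apply(np.array(q.lev(62,.31,1)[:3])-q.O))
c=grab("wrist"); np.savez("w6.npz",im=c[0],K=c[1],R=c[2],t=c[3])
d=grab("scene"); b=cv2.resize(d[0][120:320,190:390],(400,400))
save("w6.png",np.hstack([c[0][:384,100:420],np.vstack([b])[8:392]]))
```

```text
[  62.42802739 -195.97065891   35.81424278] [179.86336524 -17.9214445   85.99491748] [-2.50235934  3.2132764   6.46404388]
want [  62.         -196.87109473   33.57543398]
```

View pics/w6.png

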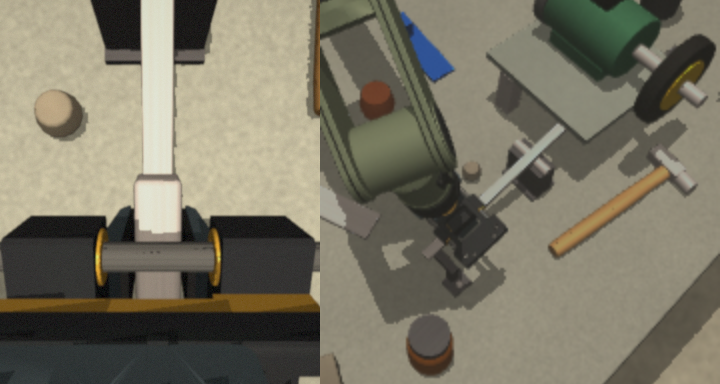

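```bash
cat >> s.py <<'E'
def levy(phi,th,n,x0=62,s=145,dz=0):  # yawed phi deg about contact
    w=lev(x0,th,n,s,dz); c=O+S.apply([x0,-57.3,0]); Z=R.from_euler("z",phi,degrees=True)
    p=c+Z.apply(np.array(w[:3])-c); q=Z*R.from_euler("xyz",w[3:6],degrees=True)
    return (*p,*q.as_euler("xyz",degrees=True),n)
E
python3 - <<'E'
from s import *
json.dump([650.5,-86.1,33.7,180,-17.8,85.9],open("cmd.json","w"))
plan([levy(0,.31,1,dz=-1.5),levy(3.5,.31,3,dz=-1.5),levy(6.9,.31,3,dz=-1.5)],g=1)
E
```

```text
7 rows
[{"tx": -0.001, "ty": 0, "tz": 0.003, "rx": 0, "ry": -0.001, "rz": 0, "gripper": 1}, {"tx": 0, "ty": 0.006, "tz": 0, "rx": 0.012, "ry": 0, "rz": -0.037, "gripper": 1}, {"tx": 0, "ty": 0.006, "tz": 0, "rx": 0.012, "ry": 0, "rz": -0.037, "gripper": 1}, {"tx": 0, "ty": 0.005, "tz": 0, "rx": 0.012, "ry": 0, "rz": -0.037, "gripper": 1}, {"tx": 0, "ty": 0.006, "tz": 0, "rx": 0.011, "ry": 0, "rz": -0.036, "gripper": 1}, {"tx": 0, "ty": 0.005, "tz": 0, "rx": 0.012, "ry": 0, "rz": -0.036, "gripper": 1}, {"tx": 0, "ty": 0.006, "tz": 0, "rx": 0.011, "ry": 0, "rz": -0.036, "gripper": 1}]
[667.5 -86.5  32.1 180.  -17.8  92.8]
```

Call:
{"api": "send_rows", "payload": {"motion": [{"tx": -0.001,"ty": 0,"tz": 0.003,"rx": 0,"ry": 0,"rz": 0,"gripper": 1},{"tx": 0,"ty": 0.006,"tz": 0,"rx": 0.012,"ry": 0,"rz": -0.037,"gripper": 1},{"tx": 0,"ty": 0.006,"tz": 0,"rx": 0.012,"ry": 0,"rz": -0.037,"gripper": 1},{"tx": 0,"ty": 0.005,"tz": 0,"rx": 0.012,"ry": 0,"rz": -0.037,"gripper": 1}]}}

```text
time_s: 12.72
ee_pos: [659.7, -85.6, 35.0]
ee_rot: [179.9, -18.0, 89.3]
force: [-2.2, 1.9, 7.9]
gripper_width: 24.0
gripper_force: 45.0
```

Call:
{"api": "send_rows", "payload": {"motion": [{"tx": 0,"ty": 0.006,"tz": 0,"rx": 0.011,"ry": 0,"rz": -0.036,"gripper": 1},{"tx": 0,"ty": 0.005,"tz": 0,"rx": 0.012,"ry": 0,"rz": -0.036,"gripper": 1},{"tx": 0,"ty": 0.006,"tz": 0,"rx": 0.011,"ry": 0,"rz": -0.036,"gripper": 1},{"tx": 0,"ty": 0,"tz": 0,"rx": 0,"ry": 0,"rz": 0,"gripper": 1},{"tx": 0,"ty": 0,"tz": 0,"rx": 0,"ry": 0,"rz": 0,"gripper": 1}]}}

```text
time_s: 13.35
ee_pos: [670.3, -85.9, 35.4]
ee_rot: [179.6, -17.9, 92.7]
force: [0.2, 1.9, 7.6]
gripper_width: 23.7
gripper_force: 45.0
```

Run:
```python
from h import *
import s as q
e=env.state(); p=q.S.inv().apply(e["ee_pos"]-q.O); T=q.S.inv()*R.from_euler("xyz",e["ee_rot"],degrees=True)
print(p,e["ee_rot"],e["force"],e["torque"])
for bx in (-54,-61,-68,-75): print(bx,(p+T.apply([bx,0,4.4-10])).round(1))
print("tip",p+T.apply([217,0,4.4]))
```

```text
[  81.55181895 -195.36273914   35.35492647] [179.57867057 -17.89939364  92.74654712] [0.18597754 1.91216879 7.6386449 ] [ 0.56820063 -0.04326568 -0.33823806]
-54 [  87.8 -248.1   24.1]
-61 [  88.6 -254.7   21.9]
-68 [  89.4 -261.3   19.8]
-75 [  90.2 -267.9   17.6]
tip [56.80613904 11.00792434 97.86221069]
```

Run:
```python
from s import *
plan([levy(6.9,.295,2,dz=-1),levy(6.9,.28,2,dz=0)],g=1)
```

```text
4 rows
[{"tx": 0.001, "ty": 0, "tz": -0.003, "rx": 0, "ry": -0.014, "rz": 0, "gripper": 1}, {"tx": 0, "ty": 0, "tz": -0.002, "rx": 0, "ry": -0.015, "rz": 0, "gripper": 1}, {"tx": 0.001, "ty": 0, "tz": -0.003, "rx": 0, "ry": -0.014, "rz": 0, "gripper": 1}, {"tx": 0, "ty": 0, "tz": -0.003, "rx": 0, "ry": -0.015, "rz": 0, "gripper": 1}]
[667.5 -87.1  37.7 180.  -16.   92.8]
```

Call:
{"api": "send_rows", "payload": {"motion": [{"tx": 0.001,"ty": 0,"tz": -0.003,"rx": 0,"ry": -0.014,"rz": 0,"gripper": 1},{"tx": 0,"ty": 0,"tz": -0.002,"rx": 0,"ry": -0.015,"rz": 0,"gripper": 1},{"tx": 0,"ty": 0,"tz": 0,"rx": 0,"ry": 0,"rz": 0,"gripper": 1}]}}

```text
time_s: 13.72
ee_pos: [670.2, -86.6, 36.7]
ee_rot: [179.6, -16.9, 92.7]
force: [3.3, 1.0, 7.5]
gripper_width: 23.7
gripper_force: 45.0
```

Call:
{"api": "send_rows", "payload": {"motion": [{"tx": 0.001,"ty": 0,"tz": -0.003,"rx": 0,"ry": -0.014,"rz": 0,"gripper": 1},{"tx": 0,"ty": 0,"tz": -0.003,"rx": 0,"ry": -0.015,"rz": 0,"gripper": 1},{"tx": 0,"ty": 0,"tz": 0,"rx": 0,"ry": 0,"rz": 0,"gripper": 1}]}}

```text
time_s: 14.1
ee_pos: [670.1, -86.9, 36.9]
ee_rot: [179.7, -16.0, 92.7]
force: [7.9, 0.8, -5.2]
gripper_width: 23.6
gripper_force: 45.0
```

Call:
{"api": "send_rows", "payload": {"motion": [{"tx": 0,"ty": 0,"tz": 0,"rx": 0,"ry": 0,"rz": 0,"gripper": 0},{"tx": 0,"ty": 0,"tz": 0,"rx": 0,"ry": 0,"rz": 0,"gripper": 0},{"tx": 0,"ty": 0,"tz": 0,"rx": 0,"ry": 0,"rz": 0,"gripper": 0}]}}

```text
time_s: 14.48
ee_pos: [666.9, -87.4, 37.3]
ee_rot: [-179.9, -16.0, 92.8]
force: [0.7, -0.0, 0.7]
gripper_width: 45.6
gripper_force: 0.0
```

Run:
```python
from h import *
e=env.state(); print(e["ee_pos"],e["ee_rot"],e["force"],e["gripper_width"])
c=grab("wrist"); d=grab("scene"); np.savez("w7.npz",im=c[0],K=c[1],R=c[2],t=c[3])
b=cv2.resize(d[0][120:320,190:390],(400,400))
save("w7.png",np.hstack([c[0][:384,100:420],b[8:392]]))
```

```text
[666.94320936 -87.38525232  37.34003158] [-179.94465552  -16.01586501   92.79444121] [ 0.6826785  -0.04408781  0.72596828] 45.581027599850025
```

View pics/w7.png

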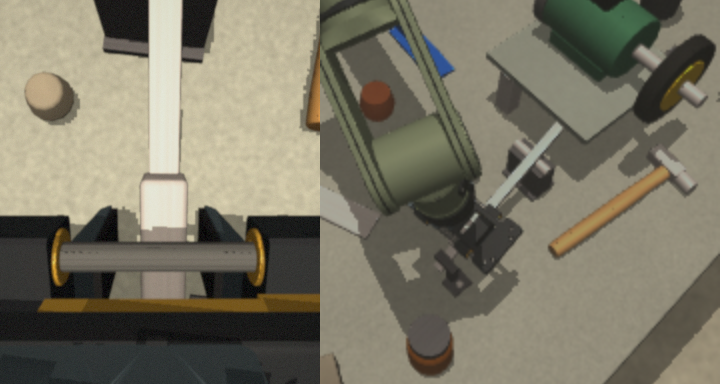

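The wrist half shows the open fingers astride the handle and the scene half shows the bar lying over the fulcrum with its tail at the hook and the bed still up, with zero tool force. Next the shim.

Run:
```python
from s import *
json.dump([667.5,-87.1,37.7,180,-16,92.8],open("cmd.json","w"))
q=R.from_euler("xyz",[180,-16,92.8],degrees=True); a=np.array([667.5,-87.1,37.7])-q.apply([0,0,100])
plan([(*a,180,-16,92.8,2),(436.5,-215.5,140,180,0,18.5,9)],g=0)
```

```text
11 rows
[{"tx": 0, "ty": 0, "tz": -0.1, "rx": 0, "ry": 0, "rz": 0, "gripper": 0}, {"tx": 0, "ty": 0, "tz": -0.1, "rx": 0, "ry": 0, "rz": 0, "gripper": 0}, {"tx": -0.019, "ty": -0.053, "tz": -0.007, "rx": -0.038, "ry": -0.051, "rz": 0.273, "gripper": 0}, {"tx": -0.026, "ty": -0.049, "tz": -0.007, "rx": -0.039, "ry": -0.05, "rz": 0.274, "gripper": 0}, {"tx": -0.033, "ty": -0.045, "tz": -0.007, "rx": -0.038, "ry": -0.051, "rz": 0.273, "gripper": 0}, {"tx": -0.039, "ty": -0.039, "tz": -0.008, "rx": -0.039, "ry": -0.051, "rz": 0.273, "gripper": 0}, {"tx": -0.045, "ty": -0.034, "tz": -0.007, "rx": -0.038, "ry": -0.05, "rz": 0.273, "gripper": 0}, {"tx": -0.05, "ty": -0.026, "tz": -0.006, "rx": -0.038, "ry": -0.051, "rz": 0.274, "gripper": 0}, {"tx": -0.052, "ty": -0.019, "tz": -0.005, "rx": -0.039, "ry": -0.051, "rz": 0.273, "gripper": 0}, {"tx": -0.055, "ty": -0.012, "tz": -0.004, "rx": -0.038, "ry": -0.05, "rz": 0.273, "gripper": 0}, {"tx": -0.056, "ty": -0.003, "tz": -0.003, "rx": -0.039, "ry": -0.051, "rz": 0.274, "gripper": 0}]
[ 436.6 -215.3  139.9  180.    -0.    18.5]
```

Call:
{"api": "send_rows", "payload": {"motion": [{"tx": 0,"ty": 0,"tz": -0.1,"rx": 0,"ry": 0,"rz": 0,"gripper": 0},{"tx": 0,"ty": 0,"tz": -0.1,"rx": 0,"ry": 0,"rz": 0,"gripper": 0},{"tx": -0.019,"ty": -0.053,"tz": -0.007,"rx": -0.038,"ry": -0.051,"rz": 0.273,"gripper": 0},{"tx": -0.026,"ty": -0.049,"tz": -0.007,"rx": -0.039,"ry": -0.05,"rz": 0.274,"gripper": 0},{"tx": -0.033,"ty": -0.045,"tz": -0.007,"rx": -0.038,"ry": -0.051,"rz": 0.273,"gripper": 0},{"tx": -0.039,"ty": -0.039,"tz": -0.008,"rx": -0.039,"ry": -0.051,"rz": 0.273,"gripper": 0},{"tx": -0.045,"ty": -0.034,"tz": -0.007,"rx": -0.038,"ry": -0.05,"rz": 0.273,"gripper": 0},{"tx": -0.05,"ty": -0.026,"tz": -0.006,"rx": -0.038,"ry": -0.051,"rz": 0.274,"gripper": 0},{"tx": -0.052,"ty": -0.019,"tz": -0.005,"rx": -0.039,"ry": -0.051,"rz": 0.273,"gripper": 0},{"tx": -0.055,"ty": -0.012,"tz": -0.004,"rx": -0.038,"ry": -0.05,"rz": 0.273,"gripper": 0},{"tx": -0.056,"ty": -0.003,"tz": -0.003,"rx": -0.039,"ry": -0.051,"rz": 0.274,"gripper": 0},{"tx": 0,"ty": 0,"tz": 0,"rx": 0,"ry": 0,"rz": 0,"gripper": 0}]}}

```text
time_s: 16.08
ee_pos: [435.4, -215.2, 140.0]
ee_rot: [-180.0, -0.0, 18.5]
force: [0.3, 0.3, -0.8]
gripper_width: 45.4
gripper_force: 0.0
```

Call:
{"api": "send_rows", "payload": {"motion": [{"tx": 0,"ty": 0,"tz": 0,"rx": 0,"ry": 0,"rz": 0,"gripper": 0},{"tx": 0,"ty": 0,"tz": 0,"rx": 0,"ry": 0,"rz": 0,"gripper": 0}]}}

```text
time_s: 16.32
ee_pos: [437.4, -215.3, 139.7]
ee_rot: [-180.0, -0.1, 18.5]
force: [0.0, -0.5, -0.1]
gripper_width: 45.7
gripper_force: 0.0
```

Run:
```python
from h import *
e=env.state(); print(e["ee_pos"],e["ee_rot"],e["time_s"])
c=grab("wrist"); np.savez("w8.npz",im=c[0],K=c[1],R=c[2],t=c[3]); cv2.imwrite("w8.png",c[0][:,:,::-1])
hsv=cv2.cvtColor(c[0],cv2.COLOR_RGB2HSV); g=hsv[:,:,1]
T=R.from_euler("xyz",e["ee_rot"],degrees=True)
for r in range(0,235,12): print(r," ".join("%3d/%3d"%(hsv[r,x,1],hsv[r,x,2]) for x in range(190,330,7)))
# where expected: front end corners & block corners in image
o=np.array([485.6,-199.7]); u=np.array([.948,.317]); v=np.array([-.317,.948])
P=lambda a,b,z:np.r_[o+a*u+b*v,z]
print(proj(c,[P(70,23,7),P(70,-23,7),P(-36,9,40),P(-36,-9,40),P(-68,9,40),P(-68,-9,40)]).round())
```

```text
[ 437.39892734 -215.29309223  139.72978235] [-1.79990963e+02 -5.24825137e-02  1.85437957e+01] 16.325
0  48/214  48/213  46/209  49/214  47/217  48/218  50/219  50/209  48/212  48/214  52/211  48/217  45/214  49/214  50/219  48/219  50/215  45/213  48/216  47/216
12  45/221  48/214  49/217  47/218  50/213  47/222  45/221  49/218  49/212  45/219  47/216  47/217  49/212  47/218  48/217  43/224  45/222  49/218  48/219  48/213
24  48/213  46/222  47/219  49/212  47/223  45/221  45/219  46/222  45/222  45/220  45/221  47/222  48/223  48/214  45/225  44/226  47/224  48/219  46/223  45/220
36  43/224  46/220  47/219  48/218  51/216  46/223  47/218  48/219  47/224  45/221  47/224  44/222  43/224  45/221  47/223  44/225  46/217  43/226  45/219  47/221
48  48/221  46/221  46/228  41/228  44/225  47/222  48/220  48/219  44/224  42/229  46/222  49/220  45/223  47/218  47/224  41/228  48/219  48/220  44/221  48/221
60  48/224  43/224  45/223  47/221  43/225  47/222   7/244   5/249   5/248   5/249   5/249   5/248   5/248   6/249  41/228  45/225  43/223  45/225  46/223  42/226
72  48/221  44/226  45
[... 1649 characters left out ...]
4  45/165  47/135  46/149  40/187  43/179  40/189  40/190  39/163  40/190  47/146  44/138  46/139  42/139  46/140  47/142  46/199
204  46/138  45/141  46/187  44/222  40/228  47/162  49/157  45/180  13/237  39/183  43/184  17/211  22/211  48/144  50/144  45/137  47/145  48/153  46/223  45/222
216  42/139  12/ 44  24/ 42  12/ 21  50/205  42/230  44/226  40/231  45/226  42/229  46/222  49/147  49/145  45/141  46/177  44/224  49/ 21  69/ 37  24/ 43  45/185
228  30/ 43  45/ 45  24/ 21  51/ 10  45/124  46/140  44/224  43/226  43/227  50/144  46/138  45/142  46/207  40/231  42/226  42/227  85/ 15  38/ 20  68/ 41  33/ 46
[[231.  52.]
 [283.  52.]
 [247. 176.]
 [267. 176.]
 [247. 212.]
 [267. 212.]]
```

Call:
{"api": "send_rows", "payload": {"motion": [{"tx": 0,"ty": 0,"tz": 0.08,"rx": 0,"ry": 0,"rz": 0,"gripper": 0},{"tx": 0,"ty": 0,"tz": 0.08,"rx": 0,"ry": 0,"rz": 0,"gripper": 0},{"tx": 0,"ty": 0,"tz": 0.06,"rx": 0,"ry": 0,"rz": 0,"gripper": 0},{"tx": 0,"ty": 0,"tz": 0.039,"rx": 0,"ry": 0,"rz": 0,"gripper": 0},{"tx": 0,"ty": 0,"tz": 0,"rx": 0,"ry": 0,"rz": 0,"gripper": 0},{"tx": 0,"ty": 0,"tz": 0,"rx": 0,"ry": 0,"rz": 0,"gripper": 1},{"tx": 0,"ty": 0,"tz": 0,"rx": 0,"ry": 0,"rz": 0,"gripper": 1},{"tx": 0,"ty": 0,"tz": 0,"rx": 0,"ry": 0,"rz": 0,"gripper": 1},{"tx": 0,"ty": 0,"tz": 0,"rx": 0,"ry": 0,"rz": 0,"gripper": 1},{"tx": 0,"ty": 0,"tz": 0,"rx": 0,"ry": 0,"rz": 0,"gripper": 1}], "grip_force": 30}}

```text
time_s: 17.62
ee_pos: [436.8, -215.1, 11.0]
ee_rot: [-180.0, -0.1, 18.5]
force: [-0.8, 2.5, 5.3]
gripper_width: 18.1
gripper_force: 30.0
```

```bash
cat >> s.py <<'E'
def shim(x,tipy,z,n,t=122):  # TCP t behind shim tip; z = TCP height
    p=O+S.apply([x,tipy-t,z]); return (*p,180,0,90+Y,n)
E
python3 - <<'E'
from s import *
from h import env
e=env.state(); print(e["ee_pos"],e["gripper_width"],e["gripper_force"],e["force"])
tip=np.array([552.1,-177.5]); print("tip ahead",np.linalg.norm(tip-e["ee_pos"][:2]))
json.dump([436.6,-215.3,10.4,180,0,18.5],open("cmd.json","w"))
plan([(436.6,-215.3,70,180,0,18.5,2),shim(-60,-25,70,8),shim(-60,-25,12.8,3)],g=1)
E
```

```text
[ 436.80614779 -215.06590953   10.98099317] 18.131090095598985 29.983574151992798 [-0.77890035  2.49026687  5.33396288]
tip ahead 121.25951474582426
13 rows
[{"tx": 0, "ty": 0, "tz": -0.06, "rx": 0, "ry": 0, "rz": 0, "gripper": 1}, {"tx": 0, "ty": 0, "tz": -0.059, "rx": 0, "ry": 0, "rz": 0, "gripper": 1}, {"tx": 0.038, "ty": -0.037, "tz": 0, "rx": 0, "ry": 0, "rz": -0.281, "gripper": 1}, {"tx": 0.042, "ty": -0.031, "tz": 0, "rx": 0, "ry": 0, "rz": -0.281, "gripper": 1}, {"tx": 0.047, "ty": -0.024, "tz": 0, "rx": 0, "ry": 0, "rz": -0.281, "gripper": 1}, {"tx": 0.05, "ty": -0.018, "tz": 0, "rx": 0, "ry": 0, "rz": -0.28, "gripper": 1}, {"tx": 0.052, "ty": -0.009, "tz": 0, "rx": 0, "ry": 0, "rz": -0.281, "gripper": 1}, {"tx": 0.052, "ty": -0.003, "tz": 0, "rx": 0, "ry": 0, "rz": -0.281, "gripper": 1}, {"tx": 0.053, "ty": 0.006, "tz": 0, "rx": 0, "ry": 0, "rz": -0.281, "gripper": 1}, {"tx": 0.051, "ty": 0.013, "tz": 0, "rx": 0, "ry": 0, "rz": -0.281, "gripper": 1}, {"tx": 0, "ty": 0, "tz": 0.038, "rx": 0, "ry": 0, "rz": 0, "gripper": 1}, {"tx": 0, "ty": 0, "tz": 0.038, "rx": 0, "ry": 0, "rz": 0, "gripper": 1}]
[{"tx": 0, "ty": 0, "tz": 0.038, "rx": 0, "ry": 0, "rz": 0, "gripper": 1}]
[532.5 -27.4  12.9 180.    0.   85.9]
```

Call:
{"api": "send_rows", "payload": {"motion": [{"tx": 0,"ty": 0,"tz": -0.06,"rx": 0,"ry": 0,"rz": 0,"gripper": 1},{"tx": 0,"ty": 0,"tz": -0.059,"rx": 0,"ry": 0,"rz": 0,"gripper": 1},{"tx": 0.038,"ty": -0.037,"tz": 0,"rx": 0,"ry": 0,"rz": -0.281,"gripper": 1},{"tx": 0.042,"ty": -0.031,"tz": 0,"rx": 0,"ry": 0,"rz": -0.281,"gripper": 1},{"tx": 0.047,"ty": -0.024,"tz": 0,"rx": 0,"ry": 0,"rz": -0.281,"gripper": 1},{"tx": 0.05,"ty": -0.018,"tz": 0,"rx": 0,"ry": 0,"rz": -0.28,"gripper": 1},{"tx": 0.052,"ty": -0.009,"tz": 0,"rx": 0,"ry": 0,"rz": -0.281,"gripper": 1},{"tx": 0.052,"ty": -0.003,"tz": 0,"rx": 0,"ry": 0,"rz": -0.281,"gripper": 1},{"tx": 0.053,"ty": 0.006,"tz": 0,"rx": 0,"ry": 0,"rz": -0.281,"gripper": 1},{"tx": 0.051,"ty": 0.013,"tz": 0,"rx": 0,"ry": 0,"rz": -0.281,"gripper": 1},{"tx": 0,"ty": 0,"tz": 0.038,"rx": 0,"ry": 0,"rz": 0,"gripper": 1},{"tx": 0,"ty": 0,"tz": 0.038,"rx": 0,"ry": 0,"rz": 0,"gripper": 1}]}}

```text
time_s: 19.12
ee_pos: [532.5, -27.1, 31.1]
ee_rot: [180.0, 0.0, 86.0]
force: [0.1, 0.1, -3.5]
gripper_width: 17.9
gripper_force: 30.0
```

Call:
{"api": "send_rows", "payload": {"motion": [{"tx": 0,"ty": 0,"tz": 0.03,"rx": 0,"ry": 0,"rz": 0,"gripper": 1},{"tx": 0,"ty": 0,"tz": 0.006,"rx": 0,"ry": 0,"rz": 0,"gripper": 1},{"tx": 0,"ty": 0,"tz": 0,"rx": 0,"ry": 0,"rz": 0,"gripper": 1}]}}

```text
time_s: 19.5
ee_pos: [532.8, -27.5, 13.8]
ee_rot: [180.0, -0.0, 85.9]
force: [-0.3, 0.5, -4.0]
gripper_width: 18.0
gripper_force: 30.0
```

Run:
```python
from h import *
import s as q
e=env.state(); print(q.S.inv().apply(e["ee_pos"]-q.O),e["ee_rot"],e["force"],e["time_s"])
c=grab("wrist"); np.savez("w9.npz",im=c[0],K=c[1],R=c[2],t=c[3])
W=lambda P:q.O+q.S.apply(P)
# shim front corners expected at y=-25; foot bottom front edge expected (z~12)
print(proj(c,W([[-83,-25,8.5],[-37,-25,8.5]])).round(1),"foot",proj(c,W([[-75,0,12],[-45,0,12],[-75,0,60],[-45,0,60]])).round(1))
im=c[0].astype(int)
for r in range(0,110,5): print(r," ".join("%3d"%im[r,x].mean() for x in range(205,330,4)))
```

```text
[ -59.77621481 -146.9199351    13.82459343] [ 1.79980428e+02 -1.91755146e-02  8.58731756e+01] [-0.27359696  0.46071008 -4.02024135] 19.5
[[211.6  -2. ]
 [304.1  -2. ]] foot [[ 225.8  -64.3]
 [ 289.9  -64.3]
 [ 211.4 -147.6]
 [ 304.9 -147.5]]
0 182 185 189 190 181 183 188 182 183 188 193 188 184 179 177 183 189 190 188 187 183 187 184 186 179 178 187 180 180 188 181 182
5 188 181 221 225 228 226 225 225 226 227 226 224 227 226 227 224 225 226 225 226 227 229 226 227 225 183 185 179 186 191 185 187
10 187 184 226 230 230 231 230 229 231 230 230 228 230 230 231 229 228 230 229 229 231 230 230 230 230 188 188 184 185 188 184 176
15 194 188 227 231 232 232 232 229 232 230 229 228 230 231 230 229 229 230 229 231 230 231 230 232 228 182 188 185 183 178 180 177
20 191 187 226 233 233 231 232 229 230 233 231 229 231 232 231 231 230 228 229 231 231 230 231 229 228 175 186 191 187 180 180 187
25 185 184 224 232 232 233 232 230 232 232 231 231 233 232 231 230 229 230 231 230 232 231 231 231 226 180 182 184 178 182 182 186
30 180 183 221 232 232 232 233 231 232 232 233 230 232 231 231 231 230 232
[... 1323 characters left out ...]
233 234 232 195 194 195 193 194 191 194 195
85 189 194 202 233 235 234 235 232 236 234 235 231 233 233 234 234 232 233 235 235 234 234 233 231 201 196 191 196 192 190 189 194
90 192 192 197 235 235 233 236 234 236 234 234 233 231 234 233 235 232 233 234 236 234 233 234 232 197 187 193 195 196 195 186 189
95 195 200 201 233 234 234 234 232 236 234 234 231 234 232 233 233 233 232 234 235 234 232 233 232 198 185 195 198 194 199 193 188
100 193 191 188 233 234 234 237 233 234 233 235 232 233 232 234 235 233 232 234 234 235 233 233 233 192 193 194 198 196 189 192 191
105 194 196 191 232 233 234 236 233 234 233 234 232 233 234 234 235 232 233 234 234 234 233 234 231 197 187 186 195 193 187 186 189
```

Call:
{"api": "send_rows", "payload": {"motion": [{"tx": 0,"ty": 0,"tz": 0.003,"rx": 0,"ry": 0,"rz": 0,"gripper": 1},{"tx": 0.022,"ty": 0,"tz": 0,"rx": 0,"ry": 0,"rz": 0,"gripper": 1},{"tx": 0.022,"ty": 0,"tz": 0,"rx": 0,"ry": 0,"rz": 0,"gripper": 1},{"tx": 0.022,"ty": 0,"tz": 0,"rx": 0,"ry": 0,"rz": 0,"gripper": 1},{"tx": 0,"ty": 0,"tz": 0,"rx": 0,"ry": 0,"rz": 0,"gripper": 1}]}}

```text
time_s: 20.18
ee_pos: [535.0, 6.6, 12.3]
ee_rot: [180.0, -0.0, 86.0]
force: [-0.3, 0.8, -3.6]
gripper_width: 17.7
gripper_force: 30.0
```

Call:
{"api": "send_rows", "payload": {"motion": [{"tx": 0.022,"ty": 0,"tz": 0,"rx": 0,"ry": 0,"rz": 0,"gripper": 1},{"tx": 0.022,"ty": 0,"tz": 0,"rx": 0,"ry": 0,"rz": 0,"gripper": 1},{"tx": 0.022,"ty": 0,"tz": 0,"rx": 0,"ry": 0,"rz": 0,"gripper": 1},{"tx": 0,"ty": 0,"tz": 0,"rx": 0,"ry": 0,"rz": 0,"gripper": 1}]}}

```text
time_s: 20.68
ee_pos: [537.5, 39.4, 12.3]
ee_rot: [180.0, -0.0, 86.0]
force: [-1.2, 0.3, -2.1]
gripper_width: 17.8
gripper_force: 30.0
```

Call:
{"api": "send_rows", "payload": {"motion": [{"tx": 0.012,"ty": 0,"tz": 0,"rx": 0,"ry": 0,"rz": 0,"gripper": 1},{"tx": 0,"ty": 0,"tz": 0.003,"rx": 0,"ry": 0,"rz": 0,"gripper": 1},{"tx": 0,"ty": 0,"tz": 0,"rx": 0,"ry": 0,"rz": 0,"gripper": 1},{"tx": 0,"ty": 0,"tz": 0,"rx": 0,"ry": 0,"rz": 0,"gripper": -0.2},{"tx": 0,"ty": 0,"tz": 0,"rx": 0,"ry": 0,"rz": 0,"gripper": -0.2},{"tx": 0,"ty": 0,"tz": 0,"rx": 0,"ry": 0,"rz": 0,"gripper": -0.2},{"tx": 0,"ty": 0,"tz": -0.02,"rx": 0,"ry": 0,"rz": 0,"gripper": -0.2},{"tx": 0,"ty": 0,"tz": -0.1,"rx": 0,"ry": 0,"rz": 0,"gripper": -0.2},{"tx": 0,"ty": 0,"tz": -0.1,"rx": 0,"ry": 0,"rz": 0,"gripper": -0.2},{"tx": -0.1,"ty": 0,"tz": -0.06,"rx": 0,"ry": 0,"rz": 0,"gripper": -0.2},{"tx": 0,"ty": 0,"tz": 0,"rx": 0,"ry": 0,"rz": 0,"gripper": -0.2},{"tx": 0,"ty": 0,"tz": 0,"rx": 0,"ry": 0,"rz": 0,"gripper": -0.2}]}}

```text
time_s: 22.18
ee_pos: [533.7, -5.3, 150.7]
ee_rot: [-180.0, -0.0, 85.8]
force: [-0.2, 0.2, 0.2]
gripper_width: 54.6
gripper_force: 0.0
```

Run:
```python
from h import *
import s as q
e=env.state(); print(e["ee_pos"],e["ee_rot"],e["force"],e["time_s"])
c=grab("wrist"); d=grab("scene"); np.savez("w10.npz",im=c[0],K=c[1],R=c[2],t=c[3])
W=lambda P:q.O+q.S.apply(P); inv=lambda P:(q.S.inv().apply(np.atleast_2d(P)-q.O)).round(1)
print("block top exp",proj(c,W([[-69,-62,40],[-51,-62,40],[-69,-94,40],[-51,-94,40],[-83,-95,7],[-37,-95,7]])).round(1).tolist())
b=cv2.resize(d[0][140:270,230:360],(390,390)); im=np.hstack([c[0],b[:384]]); 
save("w10.png",im[:, :800] if im.shape[1]>800 else im)
im=np.hstack([c[0][:384,70:470],b[:384]]); save("w10.png",im)
print("bar pts in scene exp", proj(d,W([[62,-55,84]])))
```

```text
[533.70648505  -5.29420293 150.73651071] [-1.79987403e+02 -4.92665114e-02  8.58410767e+01] [-0.17957041  0.23928213  0.17567298] 22.175
block top exp [[248.0, 118.8], [268.8, 118.8], [248.3, 155.7], [268.6, 155.7], [235.2, 152.8], [281.5, 152.7]]
bar pts in scene exp [[296.32976028 199.66478719]]
```

View pics/w10.png

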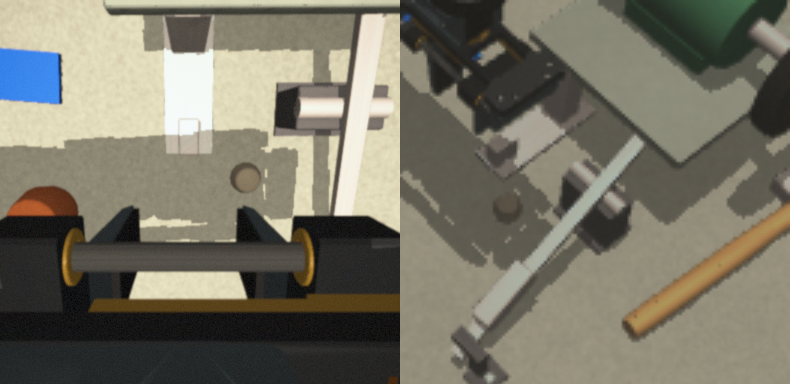

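The wrist half shows the plate under the foot, well centred, with its block outside; the scene half shows the bar still hooked and the pebble untouched. Now regrip the bar.

Run:
```python
from s import *
json.dump([533.7,-5.3,150.7,180,0,85.9],open("cmd.json","w"))
q=R.from_euler("xyz",[180,-16,92.8],degrees=True); P=np.array([668.5,-87.1,37.7]); a=P-q.apply([0,0,110])
plan([(*a,180,-16,92.8,4),(*P,180,-16,92.8,4)],g=-.2)
plan([levy(6.9,.31,3,dz=-2)],g=1)
plan([levy(3,.31,3,dz=-2),levy(-1,.31,3,dz=-2)],g=1)
```

```text
8 rows
[{"tx": -0.051, "ty": 0.072, "tz": 0.004, "rx": 0.008, "ry": 0.133, "rz": -0.057, "gripper": -0.2}, {"tx": -0.053, "ty": 0.07, "tz": -0.001, "rx": 0.008, "ry": 0.133, "rz": -0.057, "gripper": -0.2}, {"tx": -0.055, "ty": 0.069, "tz": -0.004, "rx": 0.008, "ry": 0.134, "rz": -0.057, "gripper": -0.2}, {"tx": -0.057, "ty": 0.067, "tz": -0.009, "rx": 0.008, "ry": 0.133, "rz": -0.057, "gripper": -0.2}, {"tx": 0, "ty": 0, "tz": 0.055, "rx": 0, "ry": 0, "rz": 0, "gripper": -0.2}, {"tx": 0, "ty": 0, "tz": 0.055, "rx": 0, "ry": 0, "rz": 0, "gripper": -0.2}, {"tx": 0, "ty": 0, "tz": 0.055, "rx": 0, "ry": 0, "rz": 0, "gripper": -0.2}, {"tx": 0, "ty": 0, "tz": 0.055, "rx": 0, "ry": 0, "rz": 0, "gripper": -0.2}]
[668.4 -87.   37.9 180.  -16.   92.8]
3 rows
[{"tx": -0.001, "ty": -0.001, "tz": 0.004, "rx": 0, "ry": 0.019, "rz": 0, "gripper": 1}, {"tx": 0, "ty": 0, "tz": 0.004, "rx": 0, "ry": 0.02, "rz": 0, "gripper": 1}, {"tx": -0.001, "ty": -0.001, "tz": 0.005, "rx": 0, "ry": 0.019, "rz": 0, "gripper": 1}]
[667.3 -86.1  31.4 180.  -17.7  92.8]
6 rows
[{"tx": 0, "ty": -0.006, "tz": 0, "rx": -0.013, "ry": 0, "rz": 0.041, "gripper": 1}, {"tx": 0, "ty": -0.006, "tz": 0, "rx": -0.013, "ry": 0, "rz": 0.041, "gripper": 1}, {"tx": 0, "ty": -0.007, "tz": 0, "rx": -0.013, "ry": 0, "rz": 0.041, "gripper": 1}, {"tx": 0, "ty": -0.006, "tz": 0, "rx": -0.014, "ry": 0, "rz": 0.042, "gripper": 1}, {"tx": 0, "ty": -0.007, "tz": 0, "rx": -0.013, "ry": 0, "rz": 0.043, "gripper": 1}, {"tx": 0, "ty": -0.006, "tz": 0, "rx": -0.014, "ry": 0, "rz": 0.042, "gripper": 1}]
[648.4 -86.   31.4 180.  -17.7  84.9]
```

Call:
{"api": "send_rows", "payload": {"motion": [{"tx": -0.051,"ty": 0.072,"tz": 0.004,"rx": 0.008,"ry": 0.133,"rz": -0.057,"gripper": -0.2},{"tx": -0.053,"ty": 0.07,"tz": -0.001,"rx": 0.008,"ry": 0.133,"rz": -0.057,"gripper": -0.2},{"tx": -0.055,"ty": 0.069,"tz": -0.004,"rx": 0.008,"ry": 0.134,"rz": -0.057,"gripper": -0.2},{"tx": -0.057,"ty": 0.067,"tz": -0.009,"rx": 0.008,"ry": 0.133,"rz": -0.057,"gripper": -0.2},{"tx": 0,"ty": 0,"tz": 0,"rx": 0,"ry": 0,"rz": 0,"gripper": -0.2},{"tx": 0,"ty": 0,"tz": 0,"rx": 0,"ry": 0,"rz": 0,"gripper": -0.2}]}}

```text
time_s: 23.02
ee_pos: [669.6, -116.4, 142.2]
ee_rot: [-179.8, -16.1, 92.8]
force: [-0.9, 0.1, -0.1]
gripper_width: 54.6
gripper_force: 0.0
```

Run:
```python
from h import *
e=env.state(); print(e["ee_pos"],e["ee_rot"],e["time_s"])
c=grab("wrist"); im=c[0].astype(int)
# expected handle front edge/sides
q=R.from_euler("xyz",[180,-16,92.8],degrees=True); P=np.array([668.5,-87.1,37.7])
print(proj(c,P+q.apply([[35,-12,-21.6],[35,12,-21.6],[-35,-12,-21.6],[-35,12,-21.6],[120,-8,-5.6],[120,8,-5.6]])).round(1).tolist())
for r in range(0,215,15): print(r," ".join("%3d"%im[r,x].mean() for x in range(215,305,4)))
```

```text
[ 669.55785402 -116.39746572  142.24392474] [-179.83257555  -16.09943564   92.76024121] 23.025
[[244.2, 154.7], [273.7, 154.7], [245.0, 235.5], [272.7, 235.5], [249.0, 46.3], [269.0, 46.3]]
0 149 101  99 101 100 102 101  98 103 172 223 222 224 225 141  97  96 104 104 104 101 105 106
15 168 170 179 184 191 196 202 211 214 207 223 224 225 224 176 227 227 225 223 221 216 182 173
30  93  99 103 102 105 102 104 101 104 160 225 226 225 225 129  98  93  89  89  84  94 175 176
45 167  25  26  33  31  27  29  21  19 147 227 226 227 226 115  26  29  31  25  31 126 179 179
60 175 162  24  26  25  25  20  26  30 143 227 226 226 227  89  30  24  28  20  96 164 180 185
75 168 174 140 138 116  84  66  52  66 156 228 227 226 226  96 102 106 102 120 170 178 186 180
90 184 182 178 179 179 187 184 182 176 188 225 228 228 227 117 180 187 189 184 180 181 183 183
105 182 182 185 192 182 191 185 185 184 189 227 228 228 226 123 183 181 176 183 184 184 184 185
120 184 188 181 181 184 184 181 185 186 184 227 228 227 226 106 183 184 183 189 179 181 186 182
135 190 188 187 191 185 182 187 183 190 182 225 228 225 226 122 190 190 191 187 189 188 197 191
150 185 187 185 185 188 190 184 186 189 185 223 227 224 227 131 185 191 192 190 188 188 190 193
165 186 185 183 187 190 192 182 188 194 226 227 224 224 227 217 167 193 186 188 189 188 183 188
180 189 190 187 191 185 184 180 184 184 225 226 224 221 224 213 111 181 186 187 184 188 189 188
195 185 181 184 187 177 183 188 189 174 220 223 222 221 223 209 132 194 185 188 186 184 187 193
210 183 186 187 188 185 168 123 183 174 220 223 219 219 222 203 171 187 187 196 195 185 141 151
```

Call:
{"api": "send_rows", "payload": {"motion": [{"tx": 0,"ty": 0,"tz": 0.055,"rx": 0,"ry": 0,"rz": 0,"gripper": -0.2},{"tx": 0,"ty": 0.002,"tz": 0.055,"rx": 0,"ry": 0,"rz": 0,"gripper": -0.2},{"tx": 0,"ty": 0,"tz": 0.055,"rx": 0,"ry": 0,"rz": 0,"gripper": -0.2},{"tx": 0,"ty": 0,"tz": 0.055,"rx": 0,"ry": 0,"rz": 0,"gripper": -0.2},{"tx": 0,"ty": 0,"tz": 0,"rx": 0,"ry": 0,"rz": 0,"gripper": -0.2},{"tx": 0,"ty": 0,"tz": 0,"rx": 0,"ry": 0,"rz": 0,"gripper": 1},{"tx": 0,"ty": 0,"tz": 0,"rx": 0,"ry": 0,"rz": 0,"gripper": 1},{"tx": 0,"ty": 0,"tz": 0,"rx": 0,"ry": 0,"rz": 0,"gripper": 1},{"tx": 0,"ty": 0,"tz": 0,"rx": 0,"ry": 0,"rz": 0,"gripper": 1},{"tx": 0,"ty": 0,"tz": 0,"rx": 0,"ry": 0,"rz": 0,"gripper": 1}], "grip_force": 50}}

```text
time_s: 24.32
ee_pos: [670.1, -87.4, 38.8]
ee_rot: [179.9, -16.0, 92.8]
force: [-0.8, -1.2, 3.9]
gripper_width: 24.0
gripper_force: 49.9
```

Call:
{"api": "send_rows", "payload": {"motion": [{"tx": -0.001,"ty": 0,"tz": 0.004,"rx": 0,"ry": 0.019,"rz": 0,"gripper": 1},{"tx": 0,"ty": 0,"tz": 0.005,"rx": 0,"ry": 0.02,"rz": 0,"gripper": 1},{"tx": -0.001,"ty": 0,"tz": 0.005,"rx": 0,"ry": 0.019,"rz": 0,"gripper": 1},{"tx": 0,"ty": 0,"tz": 0,"rx": 0,"ry": 0,"rz": 0,"gripper": 1}]}}

```text
time_s: 24.82
ee_pos: [670.7, -86.0, 33.4]
ee_rot: [179.8, -17.9, 92.8]
force: [-1.3, -0.7, 12.1]
gripper_width: 23.4
gripper_force: 50.0
```

Call:
{"api": "send_rows", "payload": {"motion": [{"tx": 0,"ty": -0.006,"tz": 0,"rx": -0.013,"ry": 0,"rz": 0.041,"gripper": 1},{"tx": 0,"ty": -0.006,"tz": 0,"rx": -0.013,"ry": 0,"rz": 0.041,"gripper": 1},{"tx": 0,"ty": -0.007,"tz": 0,"rx": -0.013,"ry": 0,"rz": 0.041,"gripper": 1},{"tx": 0,"ty": -0.006,"tz": 0,"rx": -0.014,"ry": 0,"rz": 0.042,"gripper": 1},{"tx": 0,"ty": -0.007,"tz": 0,"rx": -0.013,"ry": 0,"rz": 0.043,"gripper": 1},{"tx": 0,"ty": -0.006,"tz": 0,"rx": -0.014,"ry": 0,"rz": 0.042,"gripper": 1},{"tx": 0,"ty": 0,"tz": 0,"rx": 0,"ry": 0,"rz": 0,"gripper": 1}]}}

```text
time_s: 25.7
ee_pos: [650.4, -86.1, 33.1]
ee_rot: [179.9, -17.8, 85.2]
force: [-5.3, -3.4, 12.1]
gripper_width: 23.2
gripper_force: 50.1
```

Run:
```python
from h import *
import s as q
e=env.state(); p=q.S.inv().apply(e["ee_pos"]-q.O); T=q.S.inv()*R.from_euler("xyz",e["ee_rot"],degrees=True)
print(p,e["ee_rot"],e["force"],e["torque"])
for bx in (-54,-68): print(bx,(p+T.apply([bx,0,4.4-10])).round(1))
print("tip",p+T.apply([217,0,4.4]))
from s import *
json.dump([650,-86,31,180,-17.8,84.9],open("cmd.json","w"))
plan([levy(-1,.24,3),levy(-1,.12,5),levy(-1,0,5,dz=1.5)],g=1)
```

```text
[  61.70298723 -196.96845756   33.1232094 ] [179.92057286 -17.76747993  85.15170062] [-5.29278473 -3.39657275 12.08869323] [0.61523955 0.47785413 1.15265413]
-54 [  61.  -250.1   22. ]
-68 [  60.8 -263.4   17.7]
tip [64.42544939 11.00610032 95.15168248]
13 rows
[{"tx": 0.001, "ty": -0.001, "tz": -0.008, "rx": 0, "ry": -0.045, "rz": 0, "gripper": 1}, {"tx": 0.001, "ty": -0.001, "tz": -0.009, "rx": 0, "ry": -0.045, "rz": 0, "gripper": 1}, {"tx": 0.001, "ty": -0.002, "tz": -0.008, "rx": 0, "ry": -0.045, "rz": 0, "gripper": 1}, {"tx": 0.001, "ty": 0, "tz": -0.007, "rx": 0, "ry": -0.046, "rz": 0, "gripper": 1}, {"tx": 0.001, "ty": 0, "tz": -0.007, "rx": 0, "ry": -0.046, "rz": 0, "gripper": 1}, {"tx": 0.001, "ty": 0, "tz": -0.007, "rx": 0, "ry": -0.045, "rz": 0, "gripper": 1}, {"tx": 0, "ty": 0, "tz": -0.007, "rx": 0, "ry": -0.046, "rz": 0, "gripper": 1}, {"tx": 0.001, "ty": 0, "tz": -0.007, "rx": 0, "ry": -0.046, "rz": 0, "gripper": 1}, {"tx": 0.001, "ty": 0, "tz": -0.008, "rx": 0, "ry": -0.046, "rz": 0, "gripper": 1}, {"tx": 0.001, "ty": 0, "tz": -0.007, "rx": 0, "ry": -0.046, "rz": 0, "gripper": 1}, {"tx": 0.001, "ty": 0, "tz": -0.008, "rx": 0, "ry": -0.046, "rz": 0, "gripper": 1}, {"tx": 0, "ty": 0, "tz": -0.007, "rx": 0, "ry": -0.045, "rz": 0, "gripper": 1}]
[{"tx": 0, "ty": 0, "tz": -0.008, "rx": 0, "ry": -0.046, "rz": 0, "gripper": 1}]
[647.7 -89.2  80.1 180.   -0.   84.9]
```

Call:
{"api": "send_rows", "payload": {"motion": [{"tx": 0.001,"ty": 0,"tz": -0.008,"rx": 0,"ry": -0.045,"rz": 0,"gripper": 1},{"tx": 0.001,"ty": 0,"tz": -0.008,"rx": 0,"ry": -0.045,"rz": 0,"gripper": 1},{"tx": 0.001,"ty": 0,"tz": -0.008,"rx": 0,"ry": -0.045,"rz": 0,"gripper": 1},{"tx": 0.001,"ty": 0,"tz": -0.007,"rx": 0,"ry": -0.046,"rz": 0,"gripper": 1},{"tx": 0.001,"ty": 0,"tz": -0.007,"rx": 0,"ry": -0.046,"rz": 0,"gripper": 1}]}}

```text
time_s: 26.32
ee_pos: [649.4, -90.7, 50.7]
ee_rot: [-179.9, -10.7, 85.1]
force: [-5.4, -6.7, 4.7]
gripper_width: 23.5
gripper_force: 50.0
```

Call:
{"api": "send_rows", "payload": {"motion": [{"tx": 0.001,"ty": 0,"tz": -0.007,"rx": 0,"ry": -0.045,"rz": 0,"gripper": 1},{"tx": 0,"ty": 0,"tz": -0.007,"rx": 0,"ry": -0.046,"rz": 0,"gripper": 1},{"tx": 0.001,"ty": 0,"tz": -0.007,"rx": 0,"ry": -0.046,"rz": 0,"gripper": 1},{"tx": 0.001,"ty": 0,"tz": -0.008,"rx": 0,"ry": -0.046,"rz": 0,"gripper": 1},{"tx": 0,"ty": 0,"tz": 0,"rx": 0,"ry": 0,"rz": 0,"gripper": 1}]}}

```text
time_s: 26.95
ee_pos: [650.8, -88.1, 64.3]
ee_rot: [180.0, -5.5, 84.9]
force: [-0.4, -1.3, -2.9]
gripper_width: 23.4
gripper_force: 50.0
```

Call:
{"api": "send_rows", "payload": {"motion": [{"tx": 0.001,"ty": 0,"tz": -0.008,"rx": 0,"ry": -0.046,"rz": 0,"gripper": 1},{"tx": 0,"ty": 0,"tz": -0.008,"rx": 0,"ry": -0.046,"rz": 0,"gripper": 1},{"tx": 0,"ty": 0,"tz": -0.008,"rx": 0,"ry": -0.046,"rz": 0,"gripper": 1},{"tx": 0,"ty": 0,"tz": -0.008,"rx": 0,"ry": -0.046,"rz": 0,"gripper": 1},{"tx": 0,"ty": 0,"tz": 0,"rx": 0,"ry": 0,"rz": 0,"gripper": 1}]}}

```text
time_s: 27.58
ee_pos: [650.6, -89.1, 80.8]
ee_rot: [180.0, 0.1, 85.0]
force: [1.1, -0.2, -5.4]
gripper_width: 23.6
gripper_force: 50.0
```

Run:
```python
from s import *
json.dump([650.6,-89.1,80.8,180,0,84.9],open("cmd.json","w"))
q=R.from_euler("z",84.9,degrees=True); a=np.array([650.6,-89.1,80.8])-q.apply([115,0,0])
plan([(*a,180,0,84.9,4),(*a[:2],140,180,0,84.9,2),(527,-391,140,180,0,60,6)],g=1)
plan([(527,-391,5.6,180,0,60,4)],g=1)
```

```text
12 rows
[{"tx": -0.058, "ty": 0, "tz": 0, "rx": 0, "ry": 0, "rz": 0, "gripper": 1}, {"tx": -0.057, "ty": 0, "tz": 0, "rx": 0, "ry": 0, "rz": 0, "gripper": 1}, {"tx": -0.058, "ty": 0, "tz": 0, "rx": 0, "ry": 0, "rz": 0, "gripper": 1}, {"tx": -0.057, "ty": 0, "tz": 0, "rx": 0, "ry": 0, "rz": 0, "gripper": 1}, {"tx": 0, "ty": 0, "tz": -0.059, "rx": 0, "ry": 0, "rz": 0, "gripper": 1}, {"tx": 0, "ty": 0, "tz": -0.059, "rx": 0, "ry": 0, "rz": 0, "gripper": 1}, {"tx": -0.066, "ty": -0.032, "tz": 0, "rx": 0, "ry": 0, "rz": 0.138, "gripper": 1}, {"tx": -0.067, "ty": -0.027, "tz": 0, "rx": 0, "ry": 0, "rz": 0.139, "gripper": 1}, {"tx": -0.07, "ty": -0.023, "tz": 0, "rx": 0, "ry": 0, "rz": 0.138, "gripper": 1}, {"tx": -0.071, "ty": -0.017, "tz": 0, "rx": 0, "ry": 0, "rz": 0.138, "gripper": 1}, {"tx": -0.072, "ty": -0.012, "tz": 0, "rx": 0, "ry": 0, "rz": 0.139, "gripper": 1}, {"tx": -0.072, "ty": -0.007, "tz": 0, "rx": 0, "ry": 0, "rz": 0.138, "gripper": 1}]
[ 527.  -390.8  139.8  180.     0.    60. ]
4 rows
[{"tx": 0, "ty": 0, "tz": 0.067, "rx": 0, "ry": 0, "rz": 0, "gripper": 1}, {"tx": 0, "ty": 0, "tz": 0.067, "rx": 0, "ry": 0, "rz": 0, "gripper": 1}, {"tx": 0, "ty": 0, "tz": 0.067, "rx": 0, "ry": 0, "rz": 0, "gripper": 1}, {"tx": 0, "ty": 0, "tz": 0.067, "rx": 0, "ry": 0, "rz": 0, "gripper": 1}]
[ 527.  -390.8    5.8  180.     0.    60. ]
```

Call:
{"api": "send_rows", "payload": {"motion": [{"tx": -0.058,"ty": 0,"tz": 0,"rx": 0,"ry": 0,"rz": 0,"gripper": 1},{"tx": -0.057,"ty": 0,"tz": 0,"rx": 0,"ry": 0,"rz": 0,"gripper": 1},{"tx": -0.058,"ty": 0,"tz": 0,"rx": 0,"ry": 0,"rz": 0,"gripper": 1},{"tx": -0.057,"ty": 0,"tz": 0,"rx": 0,"ry": 0,"rz": 0,"gripper": 1},{"tx": 0,"ty": 0,"tz": -0.059,"rx": 0,"ry": 0,"rz": 0,"gripper": 1},{"tx": 0,"ty": 0,"tz": -0.059,"rx": 0,"ry": 0,"rz": 0,"gripper": 1},{"tx": -0.066,"ty": -0.032,"tz": 0,"rx": 0,"ry": 0,"rz": 0.138,"gripper": 1},{"tx": -0.067,"ty": -0.027,"tz": 0,"rx": 0,"ry": 0,"rz": 0.139,"gripper": 1},{"tx": -0.07,"ty": -0.023,"tz": 0,"rx": 0,"ry": 0,"rz": 0.138,"gripper": 1},{"tx": -0.071,"ty": -0.017,"tz": 0,"rx": 0,"ry": 0,"rz": 0.138,"gripper": 1},{"tx": -0.072,"ty": -0.012,"tz": 0,"rx": 0,"ry": 0,"rz": 0.139,"gripper": 1},{"tx": -0.072,"ty": -0.007,"tz": 0,"rx": 0,"ry": 0,"rz": 0.138,"gripper": 1}]}}

```text
time_s: 29.08
ee_pos: [525.8, -392.2, 139.5]
ee_rot: [-180.0, 0.0, 59.8]
force: [0.3, -0.1, -5.9]
gripper_width: 24.3
gripper_force: 50.0
```

Call:
{"api": "send_rows", "payload": {"motion": [{"tx": 0,"ty": 0,"tz": 0.07,"rx": 0,"ry": 0,"rz": 0,"gripper": 1},{"tx": 0,"ty": 0,"tz": 0.07,"rx": 0,"ry": 0,"rz": 0,"gripper": 1},{"tx": 0,"ty": 0,"tz": 0.07,"rx": 0,"ry": 0,"rz": 0,"gripper": 1},{"tx": 0,"ty": 0,"tz": 0.04,"rx": 0,"ry": 0,"rz": 0,"gripper": 1},{"tx": 0,"ty": 0,"tz": 0.014,"rx": 0,"ry": 0,"rz": 0,"gripper": 1},{"tx": 0,"ty": 0,"tz": 0,"rx": 0,"ry": 0,"rz": 0,"gripper": 1}]}}

```text
time_s: 29.82
ee_pos: [527.0, -391.6, 8.1]
ee_rot: [179.9, 0.0, 60.0]
force: [0.0, -0.1, -5.5]
gripper_width: 23.8
gripper_force: 50.0
```

Lower gently until the bench takes the bar.

Call:
{"api": "send_rows", "payload": {"motion": [{"tx": 0,"ty": 0,"tz": 0.004,"rx": 0,"ry": 0,"rz": 0,"gripper": 1},{"tx": 0,"ty": 0,"tz": 0,"rx": 0,"ry": 0,"rz": 0,"gripper": 1}]}}

```text
time_s: 30.08
ee_pos: [527.6, -392.0, 6.7]
ee_rot: [179.8, 0.1, 60.0]
force: [0.7, -0.5, -3.8]
gripper_width: 23.7
gripper_force: 50.0
```

Call:
{"api": "send_rows", "payload": {"motion": [{"tx": 0,"ty": 0,"tz": 0.003,"rx": 0,"ry": 0,"rz": 0,"gripper": 1},{"tx": 0,"ty": 0,"tz": 0,"rx": 0,"ry": 0,"rz": 0,"gripper": 1}]}}

```text
time_s: 30.32
ee_pos: [527.6, -392.0, 6.5]
ee_rot: [179.8, 0.1, 60.0]
force: [-1.5, 1.1, 6.2]
gripper_width: 23.8
gripper_force: 50.0
```

Contact. Release and retreat straight up.

Call:
{"api": "send_rows", "payload": {"motion": [{"tx": 0,"ty": 0,"tz": -0.002,"rx": 0,"ry": 0,"rz": 0,"gripper": 1},{"tx": 0,"ty": 0,"tz": 0,"rx": 0,"ry": 0,"rz": 0,"gripper": 0},{"tx": 0,"ty": 0,"tz": 0,"rx": 0,"ry": 0,"rz": 0,"gripper": 0},{"tx": 0,"ty": 0,"tz": 0,"rx": 0,"ry": 0,"rz": 0,"gripper": 0},{"tx": 0,"ty": 0,"tz": -0.04,"rx": 0,"ry": 0,"rz": 0,"gripper": 0},{"tx": 0,"ty": 0,"tz": -0.1,"rx": 0,"ry": 0,"rz": 0,"gripper": 0},{"tx": 0,"ty": 0,"tz": -0.1,"rx": 0,"ry": 0,"rz": 0,"gripper": 0},{"tx": 0,"ty": 0,"tz": -0.1,"rx": 0,"ry": 0,"rz": 0,"gripper": 0},{"tx": 0,"ty": 0,"tz": 0,"rx": 0,"ry": 0,"rz": 0,"gripper": 0},{"tx": 0,"ty": 0,"tz": 0,"rx": 0,"ry": 0,"rz": 0,"gripper": 0}]}}

```text
time_s: 31.58
ee_pos: [526.3, -390.9, 174.7]
ee_rot: [-180.0, 0.0, 60.0]
force: [-0.5, 0.5, 0.3]
gripper_width: 45.5
gripper_force: 0.0
```

Run:
```python
from h import *
import s as q
e=env.state(); print(e["ee_pos"],e["force"],e["time_s"])
W=lambda P:q.O+q.S.apply(P)
d=grab("scene"); t=grab("top")
a=np.load("scene.npz"); a0=(a["im"],a["K"],a["R"],a["t"]); b=np.load("top.npz")["im"]
# bed free edge: expected scene pixels at rest and on shim (edge +6.5 mm)
for z in(89,95.5,101): print(z,proj(d,W([[0,0,z],[-60,0,z]])).round(1).tolist())
gy=lambda im,x:[int(v) for v in im[140:200,x].mean(axis=1)]
for x in(290,300): print(x,"before",gy(a0[0],x)); print(x,"now",gy(d[0],x))
# changed regions in top view
m=(np.abs(t[0].astype(int)-b).max(2)>45).astype(np.uint8); m=cv2.morphologyEx(m,cv2.MORPH_OPEN,np.ones((3,3)))
n,l,st,ce=cv2.connectedComponentsWithStats(m)
for i in range(1,n):
    if st[i,4]>15: print(st[i].tolist(), ray(t,[ce[i]],10).round().tolist())
# shim white mask near stand lane in scene view
print("shim rear corners exp",proj(d,W([[-83,-96,7],[-37,-96,7]])).round(1).tolist())
```

```text
[ 526.34015712 -390.852271    174.66313605] [-0.47492312  0.46005557  0.28901131] 31.575
89 [[295.4, 176.1], [282.4, 164.3]]
95.5 [[295.6, 174.9], [282.5, 163.0]]
101 [[295.8, 173.9], [282.7, 162.0]]
290 before [106, 122, 122, 122, 122, 121, 121, 123, 123, 123, 123, 122, 123, 122, 122, 123, 123, 123, 124, 125, 125, 123, 124, 124, 124, 124, 124, 124, 113, 51, 52, 55, 60, 65, 66, 71, 78, 78, 81, 82, 81, 81, 81, 81, 83, 82, 82, 82, 82, 89, 125, 127, 128, 126, 125, 149, 157, 148, 131, 108]
290 now [146, 136, 136, 136, 136, 136, 137, 137, 138, 136, 137, 137, 136, 136, 137, 137, 137, 139, 140, 139, 136, 138, 138, 137, 137, 139, 137, 65, 60, 61, 68, 74, 75, 85, 97, 106, 106, 108, 108, 105, 86, 80, 91, 92, 93, 91, 90, 92, 92, 100, 140, 141, 144, 141, 140, 168, 175, 166, 146, 122]
300 before [77, 77, 77, 76, 77, 78, 87, 122, 122, 123, 122, 121, 122, 124, 123, 124, 124, 124, 124, 123, 125, 125, 125, 125, 125, 125, 127, 127, 126, 126, 126, 124, 125, 126, 127, 128, 129, 108, 51, 53, 67, 80, 81, 82, 79, 81, 81, 80, 80, 81, 81, 82, 79, 80, 79, 78, 79, 79, 88, 121]
300 now [86, 86, 86, 88, 95, 138,
[... 301 characters left out ...]
77, 161, 49, 43, 931] [[611.0, -578.0, 10.0]]
[397, 222, 5, 5, 21] [[438.0, -556.0, 10.0]]
[349, 228, 11, 36, 332] [[365.0, -380.0, 10.0]]
[216, 241, 133, 113, 2801] [[148.0, -27.0, 10.0]]
[101, 268, 135, 116, 4406] [[126.0, 282.0, 10.0]]
[0, 281, 180, 103, 5991] [[75.0, 659.0, 10.0]]
[139, 281, 18, 10, 109] [[241.0, 383.0, 10.0]]
[364, 293, 13, 10, 63] [[177.0, -423.0, 10.0]]
[9, 314, 6, 7, 33] [[147.0, 868.0, 10.0]]
[254, 326, 26, 20, 225] [[62.0, -53.0, 10.0]]
[254, 335, 18, 16, 150] [[36.0, -28.0, 10.0]]
[276, 354, 11, 17, 110] [[-32.0, -90.0, 10.0]]
[0, 365, 5, 5, 18] [[-20.0, 881.0, 10.0]]
[10, 372, 5, 4, 16] [[-41.0, 843.0, 10.0]]
shim rear corners exp [[254.7, 189.8], [263.8, 198.9]]
```

```bash
python3 -c "
from workcell import env
print(env.job_done())"
```

```text
the job is handed in; nothing more can be done
None
```

I handed the job in at about 31.6 s of the allowed 64: by the camera images the bed stands on the shim, its free edge about 7 mm above rest, and the bar lies flat on the bench clear of the machine; the hand-in returned no verdict.

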